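# Pack the vial and hasp the case shut

### The arm

A 7-joint arm with a two-finger parallel gripper is mounted at the origin on a cart in front of the work surface, level with it; the furniture and walls round the work are solid. World frame = base frame: x ahead of the robot, y to its left, z up, the work surface at z = 0. Lengths are in m, angles in rad, forces in N, time in s.
With the tool pointing down it reaches from about 0.425 to 0.95 m from the base axis. Payload 4.7 kg.
Tool frame: the origin (TCP) lies at the centre of the arm's flange, where the gripper is bolted on; the fingertips stand 182 mm ahead of it and the grasp point (between the pads) lies 164 mm ahead of it; z points along the fingers, y is the line along which they close (so a half turn about z gives the same grasp; the last joint's range is limited). The gripper opens to 87 mm and grips with 3 to 60 N. Pads are 19 mm wide; open, the fingers measure 117 mm over their backs; the gripper's body (75 mm by 190 mm) begins 51 mm behind the grasp point.
Start: joints at [1.226, 0.469, -0.049, 1.532, 0.024, 1.141, -0.082], TCP at [0.21, -0.642, 0.405] pointing down, gripper open.
Joint ranges: [-2.59, 2.59], [-0.33, 1.99], [-1.39, 1.29], [0.1, 2.45], [-1.04, 4.18], [0.21, 1.99], [-2.66, 2.66]. Speed limits (rad/s): [2.57, 2.57, 3.14, 3.14, 3.14, 3.14, 3.14].

### API

Orientations are given as a rotation vector (axis times angle).
In Python, from bench import r gives the robot as it stands. The module is installed in compiled form; this text tells all that it offers.
- The arm moves only by the tool apply_moves, never from a script. Its arguments are lists of equal length, an entry for each row: "translation": the shift along the world's x, y, z in units of 50 cm (1.0 is 50 cm), a list of three; "angular": the turn, a rotation vector about the world's x, y, z in units of 180 degrees (1.0 is 180 degrees), a list of three. In form: {"translation": [[tx, ty, tz], ...], "angular": [[rx, ry, rz], ...]}. A call has 1 to 12 rows; each row shifts and turns the commanded pose from where the row before left it; what a row does not reach is not made up. A row lasts 1/8 s, in which the tool goes at most 62.5 mm and 10.7 degrees, less where a joint would pass 70% of its speed; a pose out of reach is approached as far as the arm can. A call with a number of a shift or a turn outside -1 to 1 is refused whole. A call with a gripper value outside its range is refused whole. "jaw" is the gripper's target within -1 to 1 (fully open at 1, half-way at 0, shut at -1), set as the call begins (left out, the last holds). The fingers move at their own pace and stop on an object; "squeeze" is the grip in N (left out, the last holds). Time passes only in rows, so rows that do not move let the fingers close. It gives the time, the measured TCP pose, the force, the opening and the grip force at its end, in the units of the state.
- r.state(): the state, without advancing time (a new reading comes with each control period).
- r.camera(name): name is "scene" or "side" or "wrist"; returns the picture (480x640x3 uint8, red, green, blue); there is no depth.
- r.camera_info(name): a dict with "camera_matrix" (3x3 intrinsics, pixels), "R" (3x3) and "t" (3): a world point X has camera coordinates R X + t; the wrist camera has in their place "T_tool_cam" (4x4, takes a point from camera to tool coordinates, whose origin is the TCP and whose axes are the flange's). Camera axes: x right, y down, z forward; pixel columns grow to the right and rows downward; lengths in m; the calibration is good to about 2 mm. The wrist camera is an equidistant fisheye: a pixel r from the principal point sees the ray r / f radians off the axis. A picture is of the moment at which its call begins: read the wrist's pose just before it. camera_info takes no time and is no camera call.
- r.job_done(): hands the job in; it is judged then, once.
Trained networks look in the newest picture that a camera, given by its name, has taken for a name from the list of things; names that differ only in an ending like _2 or _b are one class to them, and where a whole thing is asked for, a point or a joint stands for the part that bears it (a point fixed in the world has none). Each returns a list of dicts, best first, with "confidence" (0 to 1); they miss things now and then, are a little off and sometimes report something else, mostly with a low value. They report only what shows in the picture. A call takes as long as a camera call.
- r.spot_in(camera, name): "rect" ([centre column, centre row, width, height] in pixels, round what is visible of it).
The state is a dict: "t": time; "qpos": joint angles; "qvel": joint speeds; "effort": joint torques, N m; "tool_pos": TCP position; "tcp_rot": TCP orientation; "contact_force": force on the tool from outside, world axes, zero at the start; "ft_torque": the same for the moment, N m; "width": finger opening in m; "finger_force": force on a finger pad.
Only numpy, scipy, OpenCV 4.12 (cv2) and the standard library are available. Lean on these libraries where they do the work, as an engineer would, in place of code of your own. Each camera call takes 0.05 s, during which the arm holds its last target. There are 200 camera calls.

### The job

Swing the hasp of the carrying case forward, clear of the opening, and set the small capped vial from the tray gently upright in the empty rear compartment of the case (the left one, seen from the hasp side). Then shut the lid fully and swing the hasp back over the lid until it lies flat with the loop standing through its slot. Do not drop or tip the vial, bring the lid down on the hasp, or disturb the dropper bottle, the rubber bulb and the timer.

Things in the scene. Friction and masses are not known exactly. Their poses are not given: they have to be found in the camera images.
- case: Grey case fixed to the table, 170 (x) x 200 (y) x 60 mm without lid; origin at the centre of its underside, x from the hasp side (front) to the lid hinge (rear), y left, z up. Walls and floor 5 mm. Inner walls, up to 30 mm above the table, across the middle and from there to the rear at y = -33 mm: front compartment (holds a syringe), small right rear (holds a roll of tape), large left rear (empty).
- bay (a point): Centre of the floor of the empty left rear compartment, 5 mm above the table; the compartment is 80 mm (x) by 126 mm (y). Axes as the case. The open lid hangs over it, so a tool must come in from the front, leaning back towards the hasp side by 30 to 45 degrees.
- lid (a joint): Lid angle, rad: 0 shut, 1.2 (the stop) open. The hinge is stiff: the lid stays where it is left and shuts with 2 to 4 N at its free edge. The lid is a grey plate, 170 x 200 x 11 mm, with a steel loop on top.
- lid_hinge (a point): Middle of the lid's hinge line (along the case's y), at the rear top edge of the case, 61 mm above the table, at x = +85 mm in the case's frame. The underside of the lid runs through this line.
- lid_edge (a point): Middle of the upper (outer) border of the lid's free edge, 170 mm from the hinge line and 11 mm above the underside; it moves with the lid. 28 mm in from the edge, at the middle, stands the steel loop: 16 mm wide (y), 6 mm thick, 14 mm high.
- hasp (a joint): Angle of the steel hasp, rad: 0 = lying flat on the shut lid, pointing to the rear, its slot over the loop; pi/2 = standing straight up; 2.4 (the stop) = leaning out to the front, clear of the opening. Starts at 0.6 to 1.0, leaning in over the opening. The hinge has friction (0.035 N m, about 0.6 N at the tab): the hasp stays where it is left, and a fingertip can push it round from either side.
- hasp_hinge (a point): Middle of the hasp's hinge pin (along the case's y), fixed to the case: 8 mm in front of the front wall, 73 mm above the table.
- hasp_tab (a point): Centre of the solid end tab of the hasp, 58 mm from the pin; moves with the hasp. The hasp is a flat strap 34 mm wide (y), 4 mm thick, reaching 73 mm from the pin, with a slot from 28 to 44 mm and a 5 mm lip turned up at the end; the tab is 28 mm long.
- vial_mid (a point): Centre of the small capped vial (21 mm across, 45 mm tall, 11 to 28 g), half-way up; stands upright on the tray floor. z axis = the vial's axis.
- tray: Shallow steel tray fixed to the table, 85 (x) x 190 (y) mm, walls 12 mm high and floor and walls 4 mm thick; origin at the centre of its underside. The vial, dropper bottle and rubber bulb stand in a row along its y axis, about 70 mm apart, in any order.
- dropper_mid (a point): Bystander: dropper bottle with a pointed top, 29 mm across and 77 mm tall, standing in the tray; this point is half-way up.
- bulb_mid (a point): Bystander: black rubber bulb, 29 mm across and 47 mm tall, standing in the tray; this point is half-way up.
- timer_mid (a point): Bystander: white square timer, 61 x 61 x 21 mm, lying on the table right of the case; this point is half-way up.

How it is judged:
By the outcome, as a careful person would: the job done as asked, in the order asked, and still so for the second after the job is handed in, with the robot touching nothing.
It also fails if it takes over 70 s, if anything falls off the work surface, if the arm or the gripper's body presses on something with over 40 N, if the wrist force passes 120 N, or if a joint passes its speed limit or range.

## Working session

There is one attempt and no reset: what is moved stays moved. The work goes in short steps, Python scripts to look and compute and a tool call to move; the robot and the scene stay as the last step left them, time stands still between calls to the robot, and variables do not carry over. Pictures are saved under pics/ and viewed, at most 13 in all, crops included, and the job is handed in when it is done.

Besides the shell and the picture viewer there is one more tool, called as name(argument=value, ...) on one line, values as JSON. apply_moves: Moves the arm, as the interface text tells. Its arguments: {"type":"object","properties":{"translation":{"type":"array","items":{"type":"array","items":{"type":"number"}}},"angular":{"type":"array","items":{"type":"array","items":{"type":"number"}}},"jaw":{"type":"number"},"squeeze":{"type":"number"}},"required":["translation","angular"]}

```bash
mkdir -p pics; cat > h.py <<'E'
import numpy as np, cv2
from bench import r
from scipy.spatial.transform import Rotation as Ro
def ray(cam,uv):
    i=r.camera_info(cam);K=np.array(i["camera_matrix"]);u=np.array(uv,float)
    d=np.linalg.inv(K)@[u[0],u[1],1]
    if cam=="wrist":
        s=r.state();T=np.array(i["T_tool_cam"]);R=Ro.from_rotvec(s["tcp_rot"]).as_matrix()
        th=np.hypot(d[0],d[1]);d=np.array([d[0]/th*np.sin(th),d[1]/th*np.sin(th),np.cos(th)])
        return R@T[:3,3]+s["tool_pos"],R@T[:3,:3]@d
    R=np.array(i["R"]);t=np.array(i["t"]);return -R.T@t,R.T@d
def onz(cam,uv,z):
    o,d=ray(cam,uv);return o+d*(z-o[2])/d[2]
def proj(cam,X):
    i=r.camera_info(cam);c=np.array(i["R"])@X+np.array(i["t"]);p=np.array(i["camera_matrix"])@c;return p[:2]/p[2]
def tri(rs):
    A=0;b=0
    for o,d in rs:
        d=d/np.linalg.norm(d);P=np.eye(3)-np.outer(d,d);A=A+P;b=b+P@o
    return np.linalg.solve(A,b)
E
python3 - <<'E'
from h import *
np.set_printoptions(precision=3,suppress=True)
s=r.state();print(s["t"],s["tool_pos"],s["tcp_rot"],s["width"])
ims=[]
for c in ["scene","side"]:
    im=r.camera(c);cv2.imwrite(f"pics/{c}0.png",im[:,:,::-1])
    i=r.camera_info(c);print(c,-np.array(i["R"]).T@i["t"],np.array(i["R"])[2])
    for n in ["case","hasp","lid","vial_mid","dropper_mid","bulb_mid","timer_mid","tray"]:
        print(n,[(np.round(d["rect"]),round(d["confidence"],2)) for d in r.spot_in(c,n)[:2]])
print(r.camera_info("wrist"))
E
```

```text
0.0 [ 0.21  -0.641  0.404] [-3.101 -0.494  0.001] 0.08706709357784563
scene [-0.239 -0.818  1.094] [ 0.517  0.537 -0.667]
case [(array([377., 253., 102., 108.]), 0.66)]
hasp []
lid []
vial_mid []
dropper_mid [(array([254., 236.,  15.,  12.]), 0.48)]
bulb_mid []
timer_mid [(array([400., 354.,  38.,  28.]), 0.93)]
tray [(array([242., 225.,  52.,  42.]), 0.84)]
side [0.542 1.051 0.645] [ 0.026 -0.881 -0.473]
case [(array([316., 204.,  94., 121.]), 0.85), (array([358., 352.,  54.,  76.]), 0.53)]
hasp [(array([350., 199.,  17.,  24.]), 0.59)]
lid [(array([294., 191.,  51., 104.]), 0.74)]
vial_mid [(array([356., 365.,  12.,  30.]), 0.73)]
dropper_mid [(array([368., 310.,  17.,  38.]), 0.96)]
bulb_mid [(array([316., 204.,  94., 122.]), 0.73), (array([355., 338.,  17.,  27.]), 0.71)]
timer_mid [(array([368., 204.,  25.,  14.]), 0.61)]
tray [(array([359., 353.,  60.,  83.]), 0.79)]
{'camera_matrix': array([[371.648,   0.   , 321.999],
       [  0.   , 371.648, 238.688],
       [  0.   ,   0.   ,   1.   ]]), 'T_tool_cam': array([[-0.   , -0.961, -0.277,  0.077],
       [ 1.   ,  0.   , -0.001,  0.   ],
       [ 0.001, -0.277,  0.961,  0.02 ],
       [ 0.   ,  0.   ,  0.   ,  1.   ]])}
```

View pics/scene0.png

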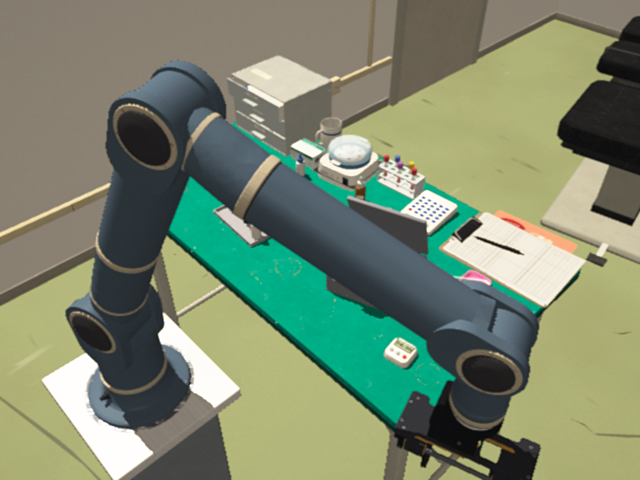

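View pics/side0.png

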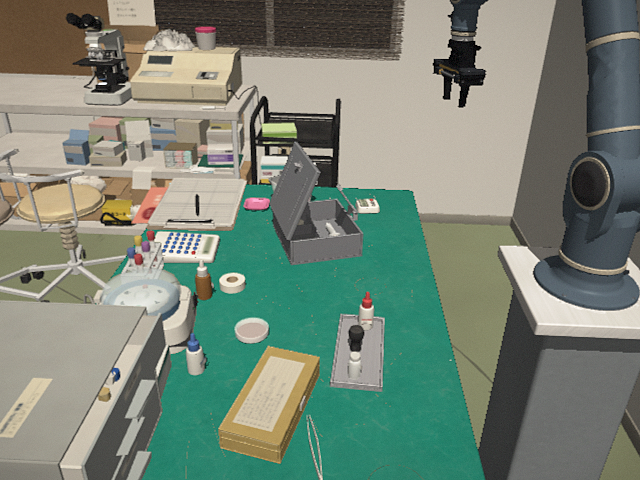

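The side picture shows the case at about (318,205) with its lid open and the hasp at (350,199). In the tray, the dropper (red top) is at (367,310), the bulb at (355,338) and the vial at (355,365). The timer is at (368,205).

```bash
python3 - <<'E'
from h import *
np.set_printoptions(precision=3,suppress=True)
for n,uv,z in [("vial",(356,365),.026),("dropper",(368,310),.042),("bulb",(355,338),.027),("timer",(368,206),.01),("tray",(359,353),.006),("case near-front bottom",(362,256),0),("case near rear bottom",(291,262),0),("nearfronttop",(361,233),.06),("farfronttop",(349,202),.06),("nearreartop",(287,238),.06),("hasp",(350,199),.09)]: print(n,onz("side",uv,z))
print(onz("scene",(400,353),.01))
E
```

```text
vial [0.505 0.335 0.026]
dropper [0.482 0.2   0.042]
bulb [0.506 0.265 0.027]
timer [ 0.465 -0.332  0.01 ]
tray [0.498 0.28  0.006]
case near-front bottom [ 0.486 -0.074  0.   ]
case near rear bottom [ 0.648 -0.034  0.   ]
nearfronttop [ 0.492 -0.074  0.06 ]
farfronttop [ 0.519 -0.243  0.06 ]
nearreartop [ 0.657 -0.037  0.06 ]
hasp [ 0.518 -0.194  0.09 ]
[ 0.464 -0.343  0.01 ]
```

apply_moves(translation=[[0.05,0.09,0],[0.05,0.09,0],[0.05,0.09,0],[0.05,0.09,0],[0.05,0.09,0],[0.05,0.09,0],[0.05,0.09,0],[0.05,0.09,0],[0.05,0.09,0],[0.03,0.07,0],[0,0,0]], angular=[[0,0,-0.004],[0,0,-0.004],[0,0,-0.004],[0,0,-0.004],[0,0,-0.004],[0,0,-0.004],[0,0,-0.004],[0,0,-0.004],[0,0,-0.005],[0,0,0],[0,0,0]], jaw=-1)

```text
t: 2.28
tool_pos: [0.4509, -0.1984, 0.4051]
tcp_rot: [-3.124, -0.323, -0.002]
contact_force: [-0.5, -0.4, 0.8]
width: 0.0005
finger_force: 0.0
```

```bash
python3 - <<'E'
from h import *
np.set_printoptions(precision=3,suppress=True)
s=r.state();print(s["t"],s["tool_pos"],s["tcp_rot"],s["qpos"],s["width"])
ims=[r.camera(c) for c in ["wrist","side"]]
for c,n in zip(["wrist","side"],ims): cv2.imwrite(f"pics/{c}1.png",n[:,:,::-1])
for c in ["wrist"]:
    for n in ["case","hasp","lid","timer_mid"]:
        print(n,[(np.round(d["rect"]),round(d["confidence"],2)) for d in r.spot_in(c,n)[:2]])
E
```

```text
2.275 [ 0.451 -0.198  0.405] [-3.124 -0.323 -0.002] [ 0.587  0.187 -0.293  1.942  0.062  1.021 -1.099] 0.0005211404459061224
case [(array([299.,  83., 234., 166.]), 0.79)]
hasp [(array([299., 128.,  55.,  65.]), 0.74)]
lid []
timer_mid [(array([448., 220.,  63.,  60.]), 0.59)]
```

View pics/wrist1.png

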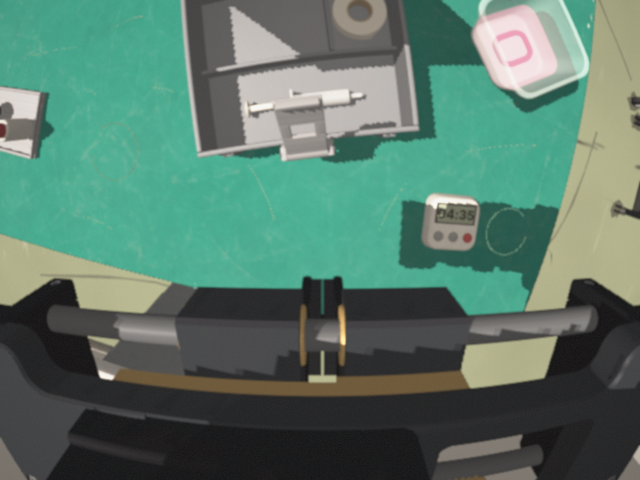

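The wrist picture shows the case open, with front-wall top corners near (200,155) and (418,131). The hasp's pin is near (308,155), its slot at about (303,130) and its end lip near (301,98). The timer is at (449,221).

```bash
python3 - <<'E'
from h import *
np.set_printoptions(precision=3,suppress=True)
L=onz("wrist",(199,155),.06);R=onz("wrist",(418,131),.06);print(L,R,np.linalg.norm(L-R))
d=(L-R)/np.linalg.norm(L-R);yaw=np.arctan2(-d[0],d[1])
ex=np.array([d[1],-d[0],0]);c=(L+R)/2+.085*ex;print("yaw",yaw,"case",c)
pin=c-.093*ex;print("pin",pin)
for uv in [(301,98),(303,131),(308,153)]:
    o,v=ray("wrist",uv)
    # intersect with plane y_case=0 -> (x,z)
    t=((c-o)@d)/(v@d) if abs(v@d)>.02 else None
    for a in [.6,.7,.8,.9,1.]:
        rr={98:.073,131:.036,153:0}[uv[1]]
        X=pin+rr*np.cos(a)*ex;X[2]=.073+rr*np.sin(a)
        P=o+v*(X[2]-o[2])/v[2]
        print(uv,a,((P-X)@ex).round(3),((P-X)@d).round(3))
print("timer",onz("wrist",(449,221),.02))
E
```

```text
[ 0.488 -0.082  0.06 ] [ 0.546 -0.269  0.06 ] 0.19598378584084644
yaw 0.3007142307270927 case [ 0.598 -0.151  0.06 ]
pin [ 0.509 -0.178  0.06 ]
(301, 98) 0.6 -0.02 -0.001
(301, 98) 0.7 -0.017 -0.002
(301, 98) 0.8 -0.012 -0.002
(301, 98) 0.9 -0.007 -0.002
(301, 98) 1.0 -0.002 -0.002
(303, 131) 0.6 -0.014 0.001
(303, 131) 0.7 -0.012 0.001
(303, 131) 0.8 -0.009 0.0
(303, 131) 0.9 -0.007 0.0
(303, 131) 1.0 -0.004 0.0
(308, 153) 0.6 -0.003 -0.0
(308, 153) 0.7 -0.003 -0.0
(308, 153) 0.8 -0.003 -0.0
(308, 153) 0.9 -0.003 -0.0
(308, 153) 1.0 -0.003 -0.0
timer [ 0.466 -0.335  0.02 ]
```

```bash
cat >> h.py <<'E'
C=np.array([.598,-.151,0]);YAW=.30
def cw(p): return C+Ro.from_euler('z',YAW).apply(p)
def plan(tips,L=.182):
    "tips: list of (world tip xyz, yaw, tilt_deg, nrows)"
    s=r.state();p=np.array(s["tool_pos"]);R=Ro.from_rotvec(s["tcp_rot"])
    print("t",round(s["t"],2),"q",np.round(s["qpos"],2))
    for X,yaw,tl,n in tips:
        R2=Ro.from_euler('z',yaw)*Ro.from_euler('y',-np.radians(tl))*Ro.from_matrix(np.diag([1.,-1,-1]))
        p2=np.array(X)-R2.apply([0,0,L])
        w=(R2*R.inv()).as_rotvec();d=p2-p
        nmin=max(np.linalg.norm(d)/.0625,np.degrees(np.linalg.norm(w))/10.7)
        print("TCP",np.round(p2,3),"nmin %.1f"%nmin,n,"rows of",np.round(d/.5/n,4).tolist(),np.round(w/np.pi/n,4).tolist())
        p,R=p2,R2
E
python3 -c "
from h import *
plan([(cw([-.01,0,.17]),YAW,20,6),(cw([-.01,0,.105]),YAW,20,3),(cw([-.06,0,.105]),YAW,10,4),(cw([-.12,0,.105]),YAW,0,5),(cw([-.118,0,.17]),YAW,0,3)])"
```

```text
t 2.58 q [ 0.59  0.19 -0.29  1.94  0.06  1.02 -1.1 ]
TCP [ 0.529 -0.172  0.341] nmin 1.9 6 rows of [0.0266, 0.0102, -0.0212] [0.0046, -0.018, 0.0054]
TCP [ 0.529 -0.172  0.276] nmin 1.0 3 rows of [0.0, 0.0, -0.0433] [0.0, 0.0, 0.0]
TCP [ 0.51  -0.178  0.284] nmin 0.9 4 rows of [-0.0092, -0.0029, 0.0041] [-0.0041, 0.0133, -0.0]
TCP [ 0.483 -0.186  0.287] nmin 0.9 5 rows of [-0.0109, -0.0034, 0.0011] [-0.0033, 0.0106, 0.0]
TCP [ 0.485 -0.186  0.352] nmin 1.0 3 rows of [0.0013, 0.0004, 0.0433] [0.0, 0.0, 0.0]
```

apply_moves(translation=[[0.027,0.01,-0.021],[0.027,0.01,-0.021],[0.027,0.01,-0.021],[0.027,0.01,-0.021],[0.026,0.01,-0.021],[0.026,0.01,-0.021],[0,0,-0.043],[0,0,-0.043],[0,0,-0.044],[0,0,0]], angular=[[0.005,-0.018,0.005],[0.005,-0.018,0.005],[0.005,-0.018,0.005],[0.005,-0.018,0.005],[0.004,-0.018,0.006],[0.004,-0.018,0.006],[0,0,0],[0,0,0],[0,0,0],[0,0,0]])

```text
t: 3.82
tool_pos: [0.5287, -0.1725, 0.2751]
tcp_rot: [-3.007, -0.454, -0.526]
contact_force: [0.3, 0.2, 0.1]
width: 0.0005
finger_force: 0.0
```

apply_moves(translation=[[-0.009,-0.003,0.004],[-0.009,-0.003,0.004],[-0.009,-0.003,0.004],[-0.009,-0.003,0.004],[-0.011,-0.003,0.001],[-0.011,-0.003,0.001],[-0.011,-0.004,0.001],[-0.011,-0.004,0.001],[-0.011,-0.003,0.001],[0,0,0]], angular=[[-0.004,0.013,0],[-0.004,0.013,0],[-0.004,0.013,0],[-0.004,0.013,0],[-0.003,0.011,0],[-0.003,0.011,0],[-0.003,0.011,0],[-0.003,0.011,0],[-0.003,0.011,0],[0,0,0]])

```text
t: 5.08
tool_pos: [0.4855, -0.1857, 0.2883]
tcp_rot: [-3.098, -0.471, -0.004]
contact_force: [3.9, 1.5, 3.4]
width: -0.0
finger_force: 2.5
```

```bash
python3 - <<'E'
from h import *
s=r.state();print(s["t"],s["tool_pos"],s["tcp_rot"],s["contact_force"])
a=r.camera("side")[150:280,250:410];cv2.imwrite("pics/a2.png",cv2.resize(a[:,:,::-1],None,fx=4,fy=4))
E
```

```text
5.075 [ 0.48545424 -0.18568359  0.28830136] [-3.09849169 -0.47082216 -0.00363301] [3.92856895 1.50437051 3.35293001]
```

View pics/a2.png

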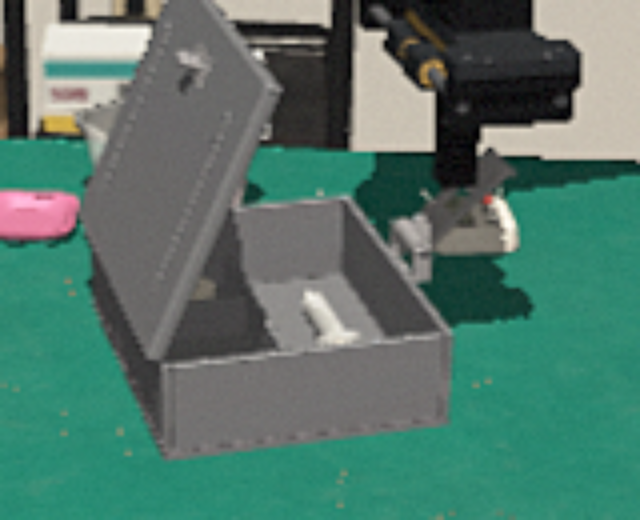

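```bash
python3 -c "
from h import *
V=np.array([.505,.335,.03]);e=Ro.from_euler('z',.3).apply([1,0,0]);b=V-.643*.13*e+[0,0,.766*.13]
plan([(cw([-.12,0,.22]),YAW,0,3),(b+[0,0,.08],YAW,40,11),(b,YAW,40,2)])"
```

```text
t 5.12 q [ 0.47  0.37 -0.22  2.01  0.1   0.78 -1.08]
TCP [ 0.483 -0.186  0.402] nmin 1.8 3 rows of [-0.0013, -0.0005, 0.0758] [-0.0008, 0.0001, -0.0002]
TCP [0.313 0.276 0.349] nmin 7.9 11 rows of [-0.0309, 0.084, -0.0096] [0.006, -0.0193, 0.0]
TCP [0.313 0.276 0.269] nmin 1.3 2 rows of [0.0, 0.0, -0.08] [0.0, 0.0, 0.0]
```

```bash
python3 -c "
from h import *
V=np.array([.505,.335,.03]);e=Ro.from_euler('z',.3).apply([1,0,0]);b=V-.04*e+[0,0,.09]
plan([(cw([-.12,0,.22])+[0,0,-.018],YAW,0,3),(b,YAW,40,11)],.164)"
```

```text
t 5.12 q [ 0.47  0.37 -0.22  2.01  0.1   0.78 -1.08]
TCP [ 0.483 -0.186  0.366] nmin 1.2 3 rows of [-0.0013, -0.0005, 0.0518] [-0.0008, 0.0001, -0.0002]
TCP [0.366 0.292 0.246] nmin 8.1 11 rows of [-0.0213, 0.087, -0.0219] [0.006, -0.0193, 0.0]
```

apply_moves(translation=[[0,0,0.052],[0,0,0.052],[0,0,0.052],[0,0,0.03]], angular=[[0,0,0],[0,0,0],[0,0,0],[0,0,0]])

```text
t: 5.62
tool_pos: [0.4835, -0.1864, 0.3808]
tcp_rot: [-3.098, -0.468, 0.004]
contact_force: [0.0, -0.1, 0.4]
width: 0.0003
finger_force: 0.0
```

apply_moves(translation=[[-0.021,0.087,-0.02],[-0.021,0.087,-0.02],[-0.021,0.087,-0.02],[-0.021,0.087,-0.02],[-0.021,0.087,-0.02],[-0.021,0.087,-0.02],[-0.021,0.087,-0.03],[-0.021,0.087,-0.03],[-0.021,0.087,-0.03],[-0.021,0.087,-0.03],[-0.021,0.087,-0.03],[0,0,0]], angular=[[0.006,-0.019,0],[0.006,-0.019,0],[0.006,-0.019,0],[0.006,-0.019,0],[0.006,-0.019,0],[0.006,-0.019,0],[0.006,-0.019,0],[0.006,-0.019,0],[0.006,-0.02,0],[0.006,-0.02,0],[0.006,-0.02,0],[0,0,0]], jaw=0.05)

```text
t: 7.12
tool_pos: [0.4008, 0.209, 0.2973]
tcp_rot: [-2.941, -0.455, -0.793]
contact_force: [-0.8, 0.4, 0.0]
width: 0.0458
finger_force: 0.0
```

```bash
python3 - <<'E'
from h import *
np.set_printoptions(precision=3,suppress=True)
s=r.state();print(s["t"],s["tool_pos"],s["tcp_rot"],s["qpos"],s["width"])
cv2.imwrite("pics/w3.png",r.camera("wrist")[:,:,::-1])
for n,z in [("vial_mid",.0265),("bulb_mid",.0275),("dropper_mid",.0425)]:
    for d in r.spot_in("wrist",n)[:2]: print(n,np.round(d["rect"]),round(d["confidence"],2),onz("wrist",d["rect"][:2],z))
E
```

```text
7.125 [0.401 0.209 0.297] [-2.941 -0.455 -0.793] [-0.727  0.182  0.114  2.31   0.782  0.215 -2.616] 0.04581887732753809
vial_mid [207. 251.  39.  38.] 0.55 [0.507 0.331 0.027]
bulb_mid [288. 273.  43.  40.] 0.7 [0.51  0.26  0.028]
dropper_mid [357. 315.  23.  10.] 0.72 [0.494 0.2   0.042]
```

View pics/w3.png

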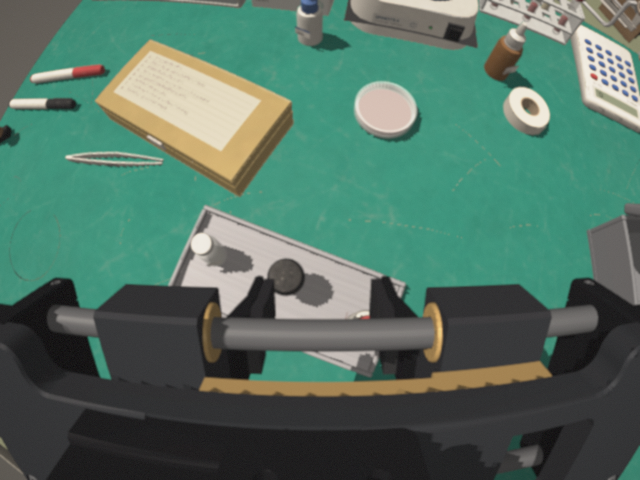

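The wrist picture shows the tray with the vial at (205,245), the bulb at (287,275) and the dropper's tip at (362,316). The arm stopped short because q6 is at its limit, so I'll fit a kinematic model to plan a reachable pose.

```bash
cat > kin.py <<'E'
import numpy as np, itertools
from scipy.spatial.transform import Rotation as Ro
from scipy.optimize import least_squares
lo=np.array([-2.59,-.33,-1.39,.1,-1.04,.21,-2.66]);hi=np.array([2.59,1.99,1.29,2.45,4.18,1.99,2.66])
def fk(q,m):
    h,L1,L2,L3,o1,o2,f=m['d'];s=m['s']
    R=Ro.from_euler('ZYZYZYZ',[s[0]*q[0],q[1],s[1]*q[2],q[3],s[2]*q[4],q[5],s[3]*q[6]+f]) 
    A=Ro.from_euler('ZYZ',[s[0]*q[0],q[1],s[1]*q[2]]);B=A*Ro.from_euler('YZ',[q[3],s[2]*q[4]])
    p=np.array([0,0,h])+A.apply([o1,0,L1])+(A*Ro.from_euler('Y',q[3])).apply([o2,0,L2])+R.apply([0,0,L3])
    return p,R
E
cat > fit.py <<'E'
from kin import *
from bench import r
import pickle
s=r.state()
D=[([1.226,.469,-.049,1.532,.024,1.141,-.082],[.21,-.642,.405],[-3.101,-.494,.001]),
([.587,.187,-.293,1.942,.062,1.021,-1.099],[.451,-.198,.405],[-3.124,-.323,-.002]),
([.47,.37,-.22,2.01,.1,.78,-1.08],[.4855,-.1857,.2883],[-3.098,-.471,-.004]),
(s["qpos"],s["tool_pos"],s["tcp_rot"])]
res=[]
for sg in itertools.product([1,-1],repeat=4):
  for f0 in [0,np.pi/2,-np.pi/2,np.pi]:
    def e(d):
        m=dict(d=d,s=sg);o=[]
        for q,p,w in D:
            P,R=fk(q,m);o+=list((P-p)*3);o+=list((R*Ro.from_rotvec(w).inv()).as_rotvec())
        return np.array(o)
    x=least_squares(e,[.3,.42,.4,.15,0,0,f0]);res.append((x.cost,sg,x.x,np.abs(x.fun).max()))
res.sort(key=lambda a:a[0])
for a in res[:3]: print(a[0],a[1],a[2].round(4),a[3])
pickle.dump(dict(d=res[0][2],s=res[0][1]),open("m.pkl","wb"))
E
python3 fit.py
```

```text
Traceback (most recent call last):
  File "fit.py", line 17, in <module>
    x=least_squares(e,[.3,.42,.4,.15,0,0,f0]);res.append((x.cost,sg,x.x,np.abs(x.fun).max()))
  File "fit.py", line 15, in e
    P,R=fk(q,m);o+=list((P-p)*3);o+=list((R*Ro.from_rotvec(w).inv()).as_rotvec())
        ~~^^^^^
  File "kin.py", line 7, in fk
    R=Ro.from_euler('ZYZYZYZ',[s[0]*q[0],q[1],s[1]*q[2],q[3],s[2]*q[4],q[5],s[3]*q[6]+f])
  File "scipy/spatial/transform/_rotation.pyx", line 1413, in scipy.spatial.transform._rotation.Rotation.from_euler
ValueError: Expected axis specification to be a non-empty string of upto 3 characters, got ZYZYZYZ
```

```bash
python3 - <<'E'
t=open("kin.py").read()
i=t.index("    R=Ro");j=t.index("    A=Ro")
t=t[:i]+t[j:]
t=t.replace("    p=np","    R=B*Ro.from_euler('YZ',[q[5],s[3]*q[6]+f])\n    p=np")
open("kin.py","w").write(t)
E
python3 fit.py
```

```text
0.02244770798156863 (-1, -1, -1, -1) [ 0.1283  0.6988  0.459   0.2101 -0.0686 -0.0296  1.5699] 0.11733267807938161
0.02244770798156864 (-1, -1, -1, -1) [ 0.1283  0.6988  0.459   0.2101 -0.0686 -0.0296  1.5699] 0.1173326787047144
0.02244770798156864 (-1, -1, -1, -1) [ 0.1283  0.6988  0.459   0.2101 -0.0686 -0.0296 -4.7133] 0.11733267849615056
```

```bash
cat > fit2.py <<'E'
from kin import *
from bench import r
s=r.state()
D=[([1.226,.469,-.049,1.532,.024,1.141,-.082],[.21,-.642,.405],[-3.101,-.494,.001]),
([.587,.187,-.293,1.942,.062,1.021,-1.099],[.451,-.198,.405],[-3.124,-.323,-.002]),
([.47,.37,-.22,2.01,.1,.78,-1.08],[.4855,-.1857,.2883],[-3.098,-.471,-.004]),
(s["qpos"],s["tool_pos"],s["tcp_rot"])]
E={'x':[1,0,0],'y':[0,1,0],'z':[0,0,1]}
out=[]
for a3 in 'xyz':
 for a5 in 'xyz':
  for sg in itertools.product([1,-1],repeat=4):
   ax=['z','y',a3,'y',a5,'y','z'];S=[sg[0],1,sg[1],1,sg[2],1,sg[3]]
   Rs=[]
   for q,p,w in D:
    R=Ro.identity()
    for a,k,v in zip(ax,S,q): R=R*Ro.from_rotvec(np.array(E[a])*k*v)
    Rs.append(R.inv()*Ro.from_rotvec(w))
   m=Ro.concatenate(Rs); e=(m.mean().inv()*m).magnitude()
   out.append((e.max(),a3,a5,sg,e.round(3),m.mean().as_rotvec().round(3)))
out.sort(key=lambda x:x[0])
for o in out[:4]: print(o)
E
python3 fit2.py
```

```text
(np.float64(0.006072596876080946), 'z', 'z', (-1, -1, -1, -1), array([0.003, 0.001, 0.006, 0.002]), array([-2.00e-03,  1.00e-03,  1.57e+00]))
(np.float64(0.1899186730779149), 'z', 'z', (1, 1, 1, 1), array([0.114, 0.147, 0.078, 0.19 ]), array([ 0.061, -0.059, -2.111]))
(np.float64(0.26911895983142275), 'x', 'z', (-1, 1, -1, -1), array([0.124, 0.246, 0.147, 0.269]), array([-0.031,  0.165,  1.476]))
(np.float64(0.2709291871649665), 'y', 'z', (-1, -1, -1, -1), array([0.121, 0.237, 0.151, 0.271]), array([-0.156,  0.012,  1.453]))
```

```bash
sed -i '/^E=/,$d' fit2.py; cat >> fit2.py <<'E'
cols={};names=['1','2','3','4','5','6','7']
ax='zyzyzyz';S=[-1,1,-1,1,-1,1,-1];EE={'y':[0,1,0],'z':[0,0,1]}
for q,p,w in D:
    R=Ro.identity();fr=[R]
    for a,k,v in zip(ax,S,q): R=R*Ro.from_rotvec(np.array(EE[a])*k*v);fr.append(R)
    M={}
    for j in [1,2,3,4,5,6,7]:
        for c,n in enumerate('xyz'): M[n+str(j)]=fr[j].as_matrix()[:,c]
    for k in M: cols.setdefault(k,[]).extend(M[k])
P=np.concatenate([d[1] for d in D])
base=['z1','z2','z4','z6']
cand=[k for k in cols if k not in base and k not in('z3','z5','z7','y2','y4','y6')]
out=[]
for n in (0,1,2):
    for ex in itertools.combinations(cand,n):
        ks=base+list(ex);A=np.array([cols[k] for k in ks]).T
        x=np.linalg.lstsq(A,P,rcond=None)[0];out.append((np.abs(A@x-P).max(),ks,x.round(4)))
out.sort(key=lambda o:o[0])
for o in out[:10]: print(o[0].round(4),o[1],o[2])
E
python3 fit2.py
```

```text
0.0019 ['z1', 'z2', 'z4', 'z6', 'y1', 'y3'] [ 0.237   0.5561  0.4665  0.1332 -0.024  -0.0172]
0.0024 ['z1', 'z2', 'z4', 'z6', 'y3', 'y7'] [ 0.2498  0.558   0.4639  0.1487 -0.0383 -0.0042]
0.0026 ['z1', 'z2', 'z4', 'z6', 'y1', 'y7'] [ 0.2254  0.5549  0.4684  0.12   -0.0438  0.0038]
0.0026 ['z1', 'z2', 'z4', 'z6', 'y1', 'x4'] [ 0.2275  0.5546  0.4678  0.1246 -0.0416 -0.0036]
0.0026 ['z1', 'z2', 'z4', 'z6', 'y1', 'x3'] [ 0.2345  0.5451  0.4645  0.1191 -0.0424  0.0088]
0.0027 ['z1', 'z2', 'z4', 'z6', 'x3', 'y3'] [ 0.24    0.5699  0.4684  0.1511 -0.0105 -0.0396]
0.0028 ['z1', 'z2', 'z4', 'z6', 'y3', 'x6'] [ 0.2347  0.5668  0.4638  0.142  -0.0391  0.0048]
0.0032 ['z1', 'z2', 'z4', 'z6', 'x2', 'y3'] [ 0.2363  0.5693  0.4654  0.1477 -0.0077 -0.0405]
0.0032 ['z1', 'z2', 'z4', 'z6', 'x1', 'y1'] [ 0.2343  0.5506  0.4676  0.1249  0.0035 -0.0415]
0.0032 ['z1', 'z2', 'z4', 'z6', 'y1', 'y5'] [ 0.2333  0.5522  0.4704  0.1242 -0.0384 -0.0037]
```

```bash
cat > kin.py <<'E'
import numpy as np
from scipy.spatial.transform import Rotation as Ro
from scipy.optimize import least_squares
lo=np.array([-2.59,-.33,-1.39,.1,-1.04,.21,-2.66]);hi=np.array([2.59,1.99,1.29,2.45,4.18,1.99,2.66])
def fk(q):
    e=Ro.from_euler
    R1=e('z',-q[0]);R2=R1*e('y',q[1]);R3=R2*e('z',-q[2]);R5=R3*e('YZ',[q[3],-q[4]]);R7=R5*e('YZ',[q[5],-q[6]+np.pi/2])
    return R1.apply([0,-.024,.237])+R2.apply([0,0,.5561])+R3.apply([0,-.0172,0])+R5.apply([0,0,.4665])+R7.apply([0,0,.1332]),R7
def pose(X,yaw,tl,L=.164,flip=0):
    R=Ro.from_euler('z',yaw)*Ro.from_euler('y',-np.radians(tl))*Ro.from_matrix(np.diag([1.,-1,-1]))*Ro.from_euler('z',np.pi*flip)
    return np.array(X)-R.apply([0,0,L]),R
def ik(p,R,q0,w=.01,m=.04):
    def f(q):
        P,Q=fk(q);return np.r_[(P-p)*5,(Q*R.inv()).as_rotvec(),w*(q-q0)]
    s=least_squares(f,np.clip(q0,lo+m+.01,hi-m-.01),bounds=(lo+m,hi-m));return s.x,np.abs(s.fun[:6]).max()
E
cat > t.py <<'E'
from kin import *
from h import cw
rng=np.random.default_rng(0);np.set_printoptions(precision=2,suppress=True)
q0=np.array([0,.6,0,1.8,.3,.4,-1])
starts=[q0]+[rng.uniform(lo+.1,hi-.1) for _ in range(12)]
for name,X,yaws in [("vial",[.507,.332,.032],[0,.3,.6,.9,1.2]),("bay",cw([.033,.03,.035]),[-.1,.1,.3,.5])]:
  for tl in (30,35,40):
    for yaw in yaws:
      for fl in (0,1):
        b=min((ik(*pose(X,yaw,tl,flip=fl),s,1e-4) for s in starts),key=lambda a:a[1])
        if b[1]<.03: print(name,tl,yaw,fl,b[0],round(b[1],4))
E
python3 t.py
```

```text
vial 30 0 0 [-1.04  0.56  0.27  2.17  1.31  0.25  2.61] 0.0
vial 30 0 1 [-1.04  0.56  0.27  2.17  1.31  0.25 -0.53] 0.0
vial 30 0.3 0 [-0.72  0.53 -0.04  2.21  1.86  0.25  2.45] 0.0
vial 30 0.3 1 [ 0.18  1.07 -1.35  2.17  1.82  1.18 -0.22] 0.0
vial 30 0.6 0 [-1.11  0.59  0.57  2.25  4.14  0.3   0.42] 0.0
vial 30 0.6 1 [ 0.28  1.06 -1.35  2.18  1.83  0.98  0.1 ] 0.0
vial 30 0.9 0 [ 0.37  1.07 -1.35  2.16  1.74  0.8  -2.62] 0.0025
vial 30 0.9 1 [ 0.37  1.07 -1.35  2.16  1.75  0.8   0.52] 0.0
vial 30 1.2 0 [ 0.26  0.8  -1.    2.11  1.29  0.3  -2.01] 0.0
vial 30 1.2 1 [ 0.43  1.1  -1.35  2.1   1.52  0.68  1.04] 0.0
vial 35 0 0 [-0.2   0.75 -0.87  2.16  1.72  0.96  2.44] 0.0
vial 35 0 1 [-0.33  0.67 -0.67  2.17  1.69  0.82 -0.74] 0.0
vial 35 0.3 0 [-0.28  0.62 -0.62  2.23  1.95  0.62  2.47] 0.0
vial 35 0.3 1 [ 0.16  1.06 -1.32  2.21  1.94  1.2  -0.33] 0.0
vial 35 0.6 0 [-1.41  0.83  1.01  2.31  4.11  0.68  0.3 ] 0.0
vial 35 0.6 1 [ 0.29  1.09 -1.35  2.23  1.99  1.01 -0.  ] 0.0
vial 35 0.9 0 [-0.93  0.6   0.48  2.27  4.14  0.52  0.79] 0.0
vial 35 0.9 1 [ 0.4   1.1  -1.35  2.21  1.92  0.78 
[... 1525 characters left out ...]
2.12  1.76  0.68 -2.41] 0.0
bay 35 0.3 1 [ 1.1   0.95 -1.17  2.12  1.76  0.47  0.64] 0.0
bay 35 0.5 0 [ 1.21  1.14 -1.35  2.07  1.53  0.61 -1.99] 0.0
bay 35 0.5 1 [ 1.21  1.14 -1.35  2.07  1.53  0.61  1.15] 0.0
bay 40 -0.1 0 [ 0.34  0.58 -0.27  2.26  2.87  0.39  1.93] 0.0
bay 40 -0.1 1 [ 1.03  1.03 -1.25  2.23  2.14  0.87 -0.08] 0.0
bay 40 0.1 0 [ 0.56  0.61 -0.43  2.23  3.13  0.32  1.96] 0.0
bay 40 0.1 1 [ 0.06  0.58  0.18  2.26  3.8   0.46 -2.  ] 0.0
bay 40 0.3 0 [ 1.2   1.12 -1.31  2.16  1.94  0.6  -2.55] 0.0
bay 40 0.3 1 [ 1.19  1.1  -1.3   2.16  1.95  0.58  0.58] 0.0
bay 40 0.5 0 [ 1.14  0.95 -1.11  2.1   1.62  0.25 -2.14] 0.0
bay 40 0.5 1 [ 1.25  1.18 -1.35  2.1   1.65  0.54  1.09] 0.0
```

```bash
cat > sim.py <<'E'
from kin import *
def sim(q,wps,L=.164,step=10,verbose=1):
    q=np.array(q);p,R=fk(q)
    for X,yaw,tl in wps:
        p2,R2=pose(X,yaw,tl,L);w=(R2*R.inv()).as_rotvec()
        for k in range(1,step+1):
            q,e=ik(p+(p2-p)*k/step,Ro.from_rotvec(w*k/step)*R,q,.02,.005)
        p,R=p2,R2
        if verbose: print(np.round(X,3),yaw,tl,"q",q.round(2),"err",e.round(4))
    return q
E
python3 - <<'E'
from sim import *
from h import cw,r
q=r.state()["qpos"];V=np.array([.507,.332,.038])
B=cw([.03,.02,.038])
for y in (1.0,1.1,1.2,1.3):
    print(y)
    q1=sim(q,[([.5,.3,.2],y,0),([.5,.3,.15],y,20),(V+[0,0,.09],y,35),(V,y,35)])
    sim(q1,[(V+[0,0,.12],y,35),(cw([-.07,.02,.2]),.4,35),(B,.4,35)])
E
```

```text
1.0
[0.5 0.3 0.2] 1.0 0 q [-0.3   0.39 -0.41  1.79  0.18  1.   -1.35] err 0.0
[0.5  0.3  0.15] 1.0 20 q [-0.12  0.35 -0.5   2.05  0.05  0.46 -1.18] err 0.0
[0.507 0.332 0.128] 1.0 35 q [ 0.28  0.56 -1.01  2.16  1.19  0.22 -2.2 ] err 0.0008
[0.507 0.332 0.038] 1.0 35 q [ 0.37  0.96 -1.22  2.19  1.85  0.55 -2.65] err 0.0001
[0.507 0.332 0.158] 1.0 35 q [ 0.49  0.75 -1.38  2.13  1.31  0.52 -2.26] err 0.0001
[ 0.525 -0.153  0.2  ] 0.4 35 q [ 1.52  0.56 -1.38  2.15  0.44  0.4  -1.22] err 0.0
[ 0.621 -0.123  0.038] 0.4 35 q [ 1.03  0.81 -0.96  2.09  1.49  0.22 -2.2 ] err 0.0005
1.1
[0.5 0.3 0.2] 1.1 0 q [-0.28  0.39 -0.44  1.79  0.19  1.   -1.26] err 0.0
[0.5  0.3  0.15] 1.1 20 q [-0.06  0.37 -0.55  2.03  0.03  0.49 -1.05] err 0.0001
[0.507 0.332 0.128] 1.1 35 q [ 0.32  0.59 -1.04  2.13  0.9   0.22 -1.8 ] err 0.0011
[0.507 0.332 0.038] 1.1 35 q [ 0.3   0.83 -1.04  2.17  1.79  0.31 -2.57] err 0.0001
[0.507 0.332 0.158] 1.1 35 q [ 0.5   0.73 -1.34  2.11  1.13  0.45 -1.99] err 0.0001
[ 0.525 -0.153  0.2  ] 0.4 35 q [ 1.52  0.56 -1.38  2.15  0.43  0.4  -1.21] err 0.0
[ 0.621 -0.123  0.038] 0.4
[... 518 characters left out ...]
1  2.19 -0.99  0.54  0.09] err 0.0
[ 0.621 -0.123  0.038] 0.4 35 q [ 0.63  0.61 -0.41  2.08 -1.03  0.22  0.17] err 0.0688
1.3
[0.5 0.3 0.2] 1.3 0 q [-0.23  0.4  -0.49  1.79  0.22  1.01 -1.08] err 0.0001
[0.5  0.3  0.15] 1.3 20 q [ 0.03  0.41 -0.64  2.    0.01  0.55 -0.82] err 0.0001
[0.507 0.332 0.128] 1.3 35 q [ 0.26  0.56 -0.88  2.08 -0.1   0.25 -0.63] err 0.0
[0.507 0.332 0.038] 1.3 35 q [-0.03  0.62 -0.51  2.12 -1.03  0.22  0.33] err 0.0319
[0.507 0.332 0.158] 1.3 35 q [-0.16  0.37 -0.33  2.08 -0.88  0.43  0.05] err 0.0
[ 0.525 -0.153  0.2  ] 0.4 35 q [ 0.4   0.19  0.04  2.19 -1.    0.54  0.09] err 0.0
[ 0.621 -0.123  0.038] 0.4 35 q [ 0.63  0.61 -0.41  2.08 -1.03  0.22  0.17] err 0.0688
```

```bash
python3 - <<'E'
from sim import *
from h import cw,r,plan
q=r.state()["qpos"];V=np.array([.507,.332,.038])
print(fk(q)[0],r.state()["tool_pos"])
for y in (1.0,1.1,1.2):
  for tl in (32,38):
    print(y,tl)
    q1=sim(q,[(V+[0,0,.09],y,tl),(V,y,tl)])
    sim(q1,[(V+[0,0,.12],y,tl),(cw([-.05,.02,.15]),.4,tl),(cw([.03,.02,.038]),.4,tl)])
plan([(V+[0,0,.09],1.1,35,12),(V,1.1,35,4)],.164)
E
```

```text
[0.40213536 0.20424062 0.2979097 ] [0.40254979 0.20359708 0.29716511]
1.0 32
[0.507 0.332 0.128] 1.0 32 q [ 0.27  0.56 -1.02  2.13  1.    0.28 -2.04] err 0.0001
[0.507 0.332 0.038] 1.0 32 q [ 0.24  0.79 -1.01  2.17  1.74  0.36 -2.65] err 0.0004
[0.507 0.332 0.158] 1.0 32 q [ 0.44  0.68 -1.31  2.1   1.14  0.49 -2.12] err 0.0001
[ 0.544 -0.147  0.15 ] 0.4 32 q [ 1.4   0.73 -1.38  2.14  0.93  0.48 -1.67] err 0.0
[ 0.621 -0.123  0.038] 0.4 32 q [ 0.99  0.79 -0.94  2.07  1.26  0.24 -2.01] err 0.0001
1.0 38
[0.507 0.332 0.128] 1.0 38 q [ 0.34  0.61 -1.08  2.18  1.54  0.22 -2.52] err 0.0003
[0.507 0.332 0.038] 1.0 38 q [ 0.44  1.09 -1.33  2.21  1.95  0.66 -2.65] err 0.0001
[0.507 0.332 0.158] 1.0 38 q [ 0.51  0.76 -1.38  2.16  1.43  0.47 -2.36] err 0.0001
[ 0.544 -0.147  0.15 ] 0.4 38 q [ 1.45  0.76 -1.38  2.19  1.03  0.36 -1.73] err 0.0001
[ 0.621 -0.123  0.038] 0.4 38 q [ 1.12  0.91 -1.08  2.11  1.72  0.28 -2.36] err 0.0002
1.1 32
[0.507 0.332 0.128] 1.1 32 q [ 0.35  0.64 -1.12  2.1   0.95  0.34 -1.85] err 0.0001
[0.507 0.332 0.038] 1.1 32 q [ 0.2   0.74 -0.91  2.15  1.58  0.22 -2.42] err
[... 1073 characters left out ...]
7 -0.9   2.07  1.21  0.22 -1.97] err 0.0003
1.2 38
[0.507 0.332 0.128] 1.2 38 q [ 0.49  0.79 -1.28  2.13  1.18  0.35 -1.89] err 0.0002
[0.507 0.332 0.038] 1.2 38 q [ 0.38  0.9  -1.11  2.16  1.75  0.28 -2.37] err 0.0001
[0.507 0.332 0.158] 1.2 38 q [ 0.55  0.8  -1.38  2.11  1.11  0.43 -1.83] err 0.0001
[ 0.544 -0.147  0.15 ] 0.4 38 q [ 1.44  0.74 -1.37  2.19  1.    0.34 -1.7 ] err 0.0
[ 0.621 -0.123  0.038] 0.4 38 q [ 1.12  0.91 -1.08  2.11  1.72  0.28 -2.36] err 0.0002
t 7.33 q [-0.71  0.18  0.11  2.31  0.78  0.22 -2.62]
TCP [0.464 0.248 0.262] nmin 4.4 12 rows of [0.0103, 0.0074, -0.0058] [0.0019, -0.0016, 0.0215]
TCP [0.464 0.248 0.172] nmin 1.4 4 rows of [0.0, 0.0, -0.045] [0.0, 0.0, 0.0]
```

apply_moves(translation=[[0.01,0.008,0],[0.01,0.008,0],[0.01,0.008,0],[0.01,0.007,-0.004],[0.01,0.007,-0.006],[0.01,0.007,-0.006],[0.01,0.007,-0.006],[0.01,0.007,-0.006],[0.01,0.007,-0.006],[0.01,0.007,-0.006],[0.01,0.007,-0.006],[0.01,0.007,-0.006]], angular=[[0.002,-0.002,0.022],[0.002,-0.002,0.022],[0.002,-0.002,0.022],[0.002,-0.002,0.022],[0.002,-0.002,0.022],[0.002,-0.002,0.022],[0.002,-0.002,0.022],[0.002,-0.002,0.022],[0.002,-0.002,0.022],[0.002,-0.002,0.022],[0.002,-0.002,0.022],[0.002,-0.002,0.022]])

```text
t: 8.82
tool_pos: [0.4638, 0.2454, 0.2719]
tcp_rot: [-2.303, -1.442, -0.755]
contact_force: [0.6, 0.0, -0.7]
width: 0.0459
finger_force: 0.0
```

```bash
python3 - <<'E'
from h import *
np.set_printoptions(precision=3,suppress=True)
s=r.state();print(s["tool_pos"])
cv2.imwrite("pics/w4.png",r.camera("wrist")[:,:,::-1])
for n,z in [("vial_mid",.0265),("bulb_mid",.0275),("dropper_mid",.0425)]:
    for d in r.spot_in("wrist",n)[:2]: print(n,np.round(d["rect"]),round(d["confidence"],2),onz("wrist",d["rect"][:2],z))
V=np.array([.507,.332,.038])
plan([(V+[0,0,.09],1.15,35,4)],.164)
E
```

```text
[0.464 0.245 0.272]
t 9.03 q [ 0.43  0.68 -1.2   2.13  1.11  0.31 -1.96]
TCP [0.469 0.246 0.262] nmin 0.2 4 rows of [0.0027, -0.0002, -0.0046] [-0.001, 0.0011, 0.0028]
```

View pics/w4.png

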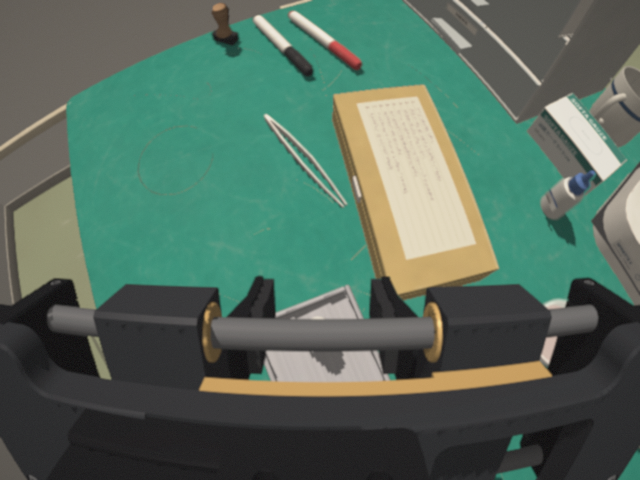

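The wrist picture shows the vial just hidden behind the gripper rod, with its shadow at (325,355), centred between the fingers. I'm descending now.

```bash
python3 -c "
from h import *
plan([([.506,.333,.038],1.15,35,8)],.164)"
```

```text
t 9.03 q [ 0.43  0.68 -1.2   2.13  1.11  0.31 -1.96]
TCP [0.468 0.247 0.172] nmin 1.6 8 rows of [0.0011, 0.0002, -0.0248] [-0.0005, 0.0005, 0.0014]
```

apply_moves(translation=[[0.001,0,-0.025],[0.001,0,-0.025],[0.001,0,-0.025],[0.001,0,-0.025],[0.001,0.001,-0.025],[0.001,0.001,-0.025],[0.001,0,-0.024],[0.001,0,-0.024],[0,0,0]], angular=[[0,0,0.002],[0,0,0.002],[0,0,0.001],[0,0,0.001],[0,0,0.001],[0,0,0.001],[0,0,0.001],[0,0,0.001],[0,0,0]])

```text
t: 10.15
tool_pos: [0.4663, 0.2488, 0.1723]
tcp_rot: [-2.273, -1.477, -0.742]
contact_force: [0.6, 0.4, -0.7]
width: 0.0459
finger_force: 0.0
```

```bash
python3 - <<'E'
from h import *
np.set_printoptions(precision=3,suppress=True)
s=r.state();R=Ro.from_rotvec(s["tcp_rot"]);print(s["t"],s["qpos"],s["contact_force"],"grasp pt",s["tool_pos"]+R.apply([0,0,.164]),"axis",R.apply([0,0,1]),"closing",R.apply([0,1,0]))
im=r.camera("side")[250:430,270:450];cv2.imwrite("pics/s5.png",cv2.resize(im[:,:,::-1],None,fx=3.3,fy=3.3))
E
```

```text
10.15 [ 0.307  0.837 -1.04   2.16   1.775  0.275 -2.491] [ 0.566  0.359 -0.696] grasp pt [0.506 0.336 0.039] axis [ 0.245  0.533 -0.81 ] closing [ 0.913 -0.409  0.007]
```

View pics/s5.png

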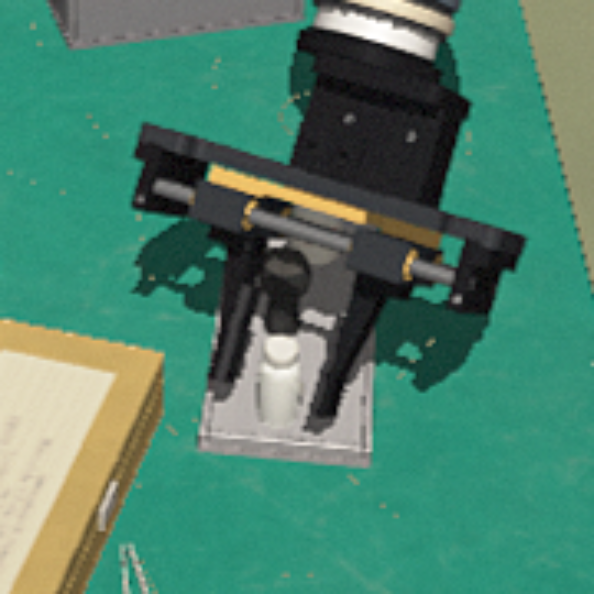

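The crop shows the vial (281,385) standing between the two fingers, with nothing touching. I'll close gently.

apply_moves(translation=[[0,0,0],[0,0,0],[0,0,0],[0,0,0],[0,0,0]], angular=[[0,0,0],[0,0,0],[0,0,0],[0,0,0],[0,0,0]], jaw=-1, squeeze=8)

```text
t: 10.82
tool_pos: [0.4664, 0.2499, 0.1727]
tcp_rot: [-2.271, -1.479, -0.744]
contact_force: [-0.6, -1.0, 2.5]
width: 0.0205
finger_force: 8.0
```

```bash
python3 - <<'E'
from sim import *
from h import *
s=r.state();print(s["t"],s["width"],s["finger_force"])
q=s["qpos"];R=Ro.from_rotvec(s["tcp_rot"]);g=np.array(s["tool_pos"])+R.apply([0,0,.164]);print(g)
z=g[2]+.001
W=[(g+[0,0,.13],1.15,35),(cw([-.10,.02,.19]),.4,35),(cw([-.06,.02,.15]),.4,35),(cw([.03,.02,z+.008]),.4,35),(cw([.03,.02,z]),.4,35)]
sim(q,W)
plan([(a,b,c,n) for (a,b,c),n in zip(W,(4,14,3,6,2))],.164)
E
```

```text
10.825 0.020471602911237074 7.985810125153421
[0.50659205 0.33746886 0.04000621]
[0.507 0.337 0.17 ] 1.15 35 q [ 0.51  0.75 -1.38  2.08  1.05  0.49 -1.87] err 0.0001
[ 0.497 -0.161  0.19 ] 0.4 35 q [ 1.58  0.53 -1.37  2.2   0.31  0.36 -1.06] err 0.0
[ 0.535 -0.15   0.15 ] 0.4 35 q [ 1.34  0.55 -1.16  2.18  0.36  0.26 -1.13] err 0.0
[ 0.621 -0.123  0.049] 0.4 35 q [ 1.03  0.79 -0.98  2.09  1.39  0.22 -2.12] err 0.0003
[ 0.621 -0.123  0.041] 0.4 35 q [ 1.03  0.81 -0.97  2.09  1.47  0.22 -2.18] err 0.0
t 10.82 q [ 0.31  0.84 -1.04  2.16  1.78  0.28 -2.49]
TCP [0.468 0.252 0.304] nmin 2.1 4 rows of [0.0009, 0.0009, 0.0658] [-0.001, 0.0011, -0.0001]
TCP [ 0.41  -0.198  0.324] nmin 7.3 14 rows of [-0.0083, -0.0642, 0.0029] [0.0, -0.0, -0.0171]
TCP [ 0.448 -0.186  0.284] nmin 0.9 3 rows of [0.0255, 0.0079, -0.0267] [0.0, 0.0, 0.0]
TCP [ 0.534 -0.16   0.183] nmin 2.2 6 rows of [0.0287, 0.0089, -0.0337] [0.0, 0.0, 0.0]
TCP [ 0.534 -0.16   0.175] nmin 0.1 2 rows of [0.0, 0.0, -0.008] [0.0, 0.0, 0.0]
```

apply_moves(translation=[[0,0,0.03],[0,0,0.06],[0.001,0.001,0.065],[0.001,0.001,0.065],[0.001,0.001,0.043],[0,0,0]], angular=[[0,0,0],[0,0,0],[0,0,0],[0,0,0],[0,0,0],[0,0,0]])

```text
t: 11.58
tool_pos: [0.4681, 0.2514, 0.3051]
tcp_rot: [-2.271, -1.478, -0.747]
contact_force: [0.1, 0.5, -1.0]
width: 0.0199
finger_force: 8.0
```

apply_moves(translation=[[-0.008,-0.064,0.003],[-0.008,-0.064,0.003],[-0.008,-0.064,0.003],[-0.008,-0.064,0.003],[-0.008,-0.064,0.003],[-0.008,-0.064,0.003],[-0.008,-0.064,0.003],[-0.008,-0.064,0.003],[-0.008,-0.064,0.003],[-0.008,-0.064,0.003],[-0.008,-0.064,0.003],[-0.008,-0.064,0.003]], angular=[[0,0,-0.017],[0,0,-0.017],[0,0,-0.017],[0,0,-0.017],[0,0,-0.017],[0,0,-0.017],[0,0,-0.017],[0,0,-0.017],[0,0,-0.017],[0,0,-0.017],[0,0,-0.017],[0,0,-0.017]])

```text
t: 13.08
tool_pos: [0.4189, -0.1339, 0.3209]
tcp_rot: [-2.763, -0.721, -0.896]
contact_force: [-0.1, 0.9, -0.0]
width: 0.0199
finger_force: 8.0
```

```bash
python3 - <<'E'
from sim import *
from h import *
s=r.state();print(s["t"],s["width"],s["finger_force"],s["tool_pos"],s["contact_force"])
q=s["qpos"]
W=[(cw([-.08,.02,.17]),.4,35),(cw([.03,.02,.051]),.4,35),(cw([.03,.02,.041]),.4,35)]
sim(q,W)
plan([(a,b,c,n) for (a,b,c),n in zip(W,(5,8,3))],.164)
E
```

```text
13.075 0.0199105128203894 7.975693941748432 [ 0.41887999 -0.13390189  0.32091907] [-0.14206965  0.87504073 -0.04653699]
[ 0.516 -0.156  0.17 ] 0.4 35 q [ 1.46  0.53 -1.25  2.19  0.3   0.3  -1.06] err 0.0
[ 0.621 -0.123  0.051] 0.4 35 q [ 1.03  0.79 -0.98  2.09  1.37  0.22 -2.1 ] err 0.0003
[ 0.621 -0.123  0.041] 0.4 35 q [ 1.03  0.81 -0.97  2.09  1.47  0.22 -2.18] err 0.0
t 13.07 q [ 1.47  0.5  -1.37  2.23  0.27  0.31 -1.05]
TCP [ 0.429 -0.192  0.304] nmin 1.0 5 rows of [0.0041, -0.0233, -0.0066] [-0.0, 0.001, -0.0069]
TCP [ 0.534 -0.16   0.185] nmin 2.6 8 rows of [0.0263, 0.0081, -0.0298] [0.0, 0.0, 0.0]
TCP [ 0.534 -0.16   0.175] nmin 0.2 3 rows of [0.0, 0.0, -0.0067] [0.0, 0.0, 0.0]
```

apply_moves(translation=[[0.004,-0.023,-0.007],[0.004,-0.023,-0.007],[0.004,-0.023,-0.007],[0.004,-0.023,-0.006],[0.004,-0.023,-0.006],[0.017,0.005,-0.02],[0.018,0.005,-0.02],[0.018,0.005,-0.02],[0.018,0.005,-0.02],[0.017,0.005,-0.02]], angular=[[0,0.001,-0.007],[0,0.001,-0.007],[0,0.001,-0.007],[0,0.001,-0.007],[0,0.001,-0.007],[0,0,0],[0,0,0],[0,0,0],[0,0,0],[0,0,0]])

```text
t: 14.32
tool_pos: [0.4743, -0.1778, 0.2552]
tcp_rot: [-2.83, -0.575, -0.896]
contact_force: [0.1, 0.5, -0.9]
width: 0.0199
finger_force: 8.0
```

```bash
python3 - <<'E'
from sim import *
from h import *
s=r.state();print(s["t"],s["width"],s["tool_pos"],s["contact_force"])
q=s["qpos"]
W=[(cw([.03,.02,.051]),.4,35),(cw([.03,.02,.042]),.4,35)]
sim(q,W)
plan([(a,b,c,n) for (a,b,c),n in zip(W,(8,3))],.164)
im=r.camera("side")[120:290,240:420];cv2.imwrite("pics/s6.png",cv2.resize(im[:,:,::-1],None,fx=3.3,fy=3.3))
E
```

```text
14.325 0.019856687743173545 [ 0.4743419  -0.17782108  0.25520163] [ 0.09406512  0.45097667 -0.92785495]
[ 0.621 -0.123  0.051] 0.4 35 q [ 1.03  0.79 -0.98  2.09  1.37  0.22 -2.1 ] err 0.0002
[ 0.621 -0.123  0.042] 0.4 35 q [ 1.03  0.81 -0.97  2.09  1.46  0.22 -2.18] err 0.0
t 14.32 q [ 1.22  0.62 -1.07  2.16  0.63  0.21 -1.39]
TCP [ 0.534 -0.16   0.185] nmin 1.5 8 rows of [0.0149, 0.0045, -0.0175] [0.0, 0.0001, -0.0]
TCP [ 0.534 -0.16   0.176] nmin 0.1 3 rows of [0.0, 0.0, -0.006] [0.0, 0.0, 0.0]
```

View pics/s6.png

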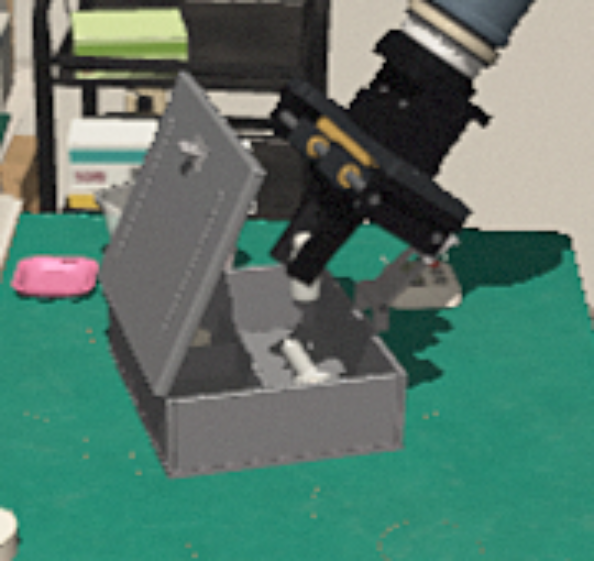

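```bash
python3 - <<'E'
from h import *
plan([(cw([.03,.01,.051]),.4,35,8),(cw([.03,.01,.043]),.4,35,3)],.164)
E
```

```text
t 14.38 q [ 1.22  0.62 -1.08  2.16  0.64  0.21 -1.4 ]
TCP [ 0.537 -0.169  0.185] nmin 1.5 8 rows of [0.0156, 0.0021, -0.0172] [-0.0001, 0.0001, -0.0]
TCP [ 0.537 -0.169  0.177] nmin 0.1 3 rows of [0.0, 0.0, -0.0053] [0.0, 0.0, 0.0]
```

apply_moves(translation=[[0.016,0.002,-0.017],[0.016,0.002,-0.017],[0.016,0.002,-0.017],[0.016,0.002,-0.017],[0.015,0.002,-0.017],[0.015,0.002,-0.017],[0.015,0.002,-0.018],[0.015,0.002,-0.018],[0,0,0]], angular=[[0,0,0],[0,0,0],[0,0,0],[0,0,0],[0,0,0],[0,0,0],[0,0,0],[0,0,0],[0,0,0]])

```text
t: 15.5
tool_pos: [0.536, -0.1699, 0.1861]
tcp_rot: [-2.828, -0.574, -0.895]
contact_force: [0.4, -0.4, -0.1]
width: 0.0198
finger_force: 8.0
```

```bash
python3 - <<'E'
from h import *
s=r.state();R=Ro.from_rotvec(s["tcp_rot"]);print(s["contact_force"],R.apply([0,0,1]),R.apply([0,1,0]),(np.array(s["tool_pos"])+R.apply([0,0,.164])).round(4))
plan([(cw([.03,.01,.043]),.4,35,3)],.164)
im=r.camera("side")[120:290,240:420];cv2.imwrite("pics/s7.png",cv2.resize(im[:,:,::-1],None,fx=3.3,fy=3.3))
E
```

```text
[ 0.42673748 -0.39821363 -0.11469852] [ 0.5296444   0.22431244 -0.81802245] [ 3.90112744e-01 -9.20767092e-01  9.96538308e-05] [ 0.6228 -0.1331  0.0519]
t 15.5 q [ 1.05  0.8  -0.98  2.07  1.3   0.22 -2.01]
TCP [ 0.537 -0.169  0.177] nmin 0.1 3 rows of [0.0007, 0.0005, -0.0058] [-0.0001, 0.0002, -0.0001]
```

View pics/s7.png

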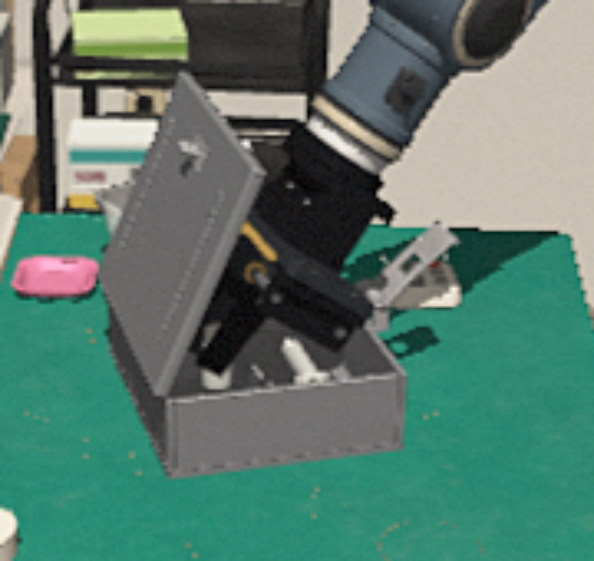

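The crop shows the vial upright over the bay at (215,370), with the gripper inside the case and clear of the walls, lid and hasp. I'm lowering the last 10 mm.

apply_moves(translation=[[0,0,-0.006],[0,0,-0.006],[0,0,-0.004],[0,0,-0.003],[0,0,0]], angular=[[0,0,0],[0,0,0],[0,0,0],[0,0,0],[0,0,0]])

```text
t: 16.18
tool_pos: [0.5357, -0.1697, 0.1769]
tcp_rot: [-2.828, -0.575, -0.896]
contact_force: [0.4, -0.1, -0.7]
width: 0.0202
finger_force: 8.0
```

apply_moves(translation=[[0,0,-0.001],[0,0,-0.001],[0,0,0]], angular=[[0,0,0],[0,0,0],[0,0,0]])

```text
t: 16.55
tool_pos: [0.5358, -0.1697, 0.176]
tcp_rot: [-2.828, -0.575, -0.896]
contact_force: [-0.2, -0.6, 0.2]
width: 0.0204
finger_force: 8.0
```

apply_moves(translation=[[0,0,-0.001],[0,0,-0.001],[0,0,0],[0,0,0]], angular=[[0,0,0],[0,0,0],[0,0,0],[0,0,0]])

```text
t: 17.05
tool_pos: [0.5358, -0.1697, 0.1751]
tcp_rot: [-2.828, -0.575, -0.896]
contact_force: [0.2, -0.2, 0.4]
width: 0.02
finger_force: 8.0
```

apply_moves(translation=[[0,0,-0.001],[0,0,-0.001],[0,0,0],[0,0,0]], angular=[[0,0,0],[0,0,0],[0,0,0],[0,0,0]])

```text
t: 17.55
tool_pos: [0.5363, -0.1696, 0.1748]
tcp_rot: [-2.827, -0.576, -0.899]
contact_force: [-2.1, -0.6, 5.4]
width: 0.0201
finger_force: 8.0
```

apply_moves(translation=[[0,0,0],[0,0,0],[0,0,0],[0,0,0]], angular=[[0,0,0],[0,0,0],[0,0,0],[0,0,0]], jaw=-0.2)

```text
t: 18.05
tool_pos: [0.5357, -0.1697, 0.1739]
tcp_rot: [-2.828, -0.575, -0.896]
contact_force: [0.6, 0.0, 0.7]
width: 0.0342
finger_force: 0.0
```

apply_moves(translation=[[-0.01,-0.004,0.016],[-0.023,-0.01,0.036],[-0.023,-0.01,0.036],[-0.023,-0.01,0.036],[-0.023,-0.01,0.036],[-0.023,-0.01,0.036],[-0.023,-0.01,0.036],[0,0,0]], angular=[[0,0,0],[0,0,0],[0,0,0],[0,0,0],[0,0,0],[0,0,0],[0,0,0],[0,0,0]])

```text
t: 19.05
tool_pos: [0.4616, -0.2023, 0.2907]
tcp_rot: [-2.83, -0.574, -0.898]
contact_force: [0.3, -0.3, -0.5]
width: 0.0349
finger_force: 0.0
```

```bash
python3 - <<'E'
from sim import *
from h import *
s=r.state();R=Ro.from_rotvec(s["tcp_rot"]);print(s["t"],s["tool_pos"],s["width"],s["contact_force"])
for c in ["wrist","side"]:
    im=r.camera(c)
    print(c,[(np.round(d["rect"]),round(d["confidence"],2),onz(c,d["rect"][:2],.0275).round(3)) for d in r.spot_in(c,"vial_mid")[:2]])
    if c=="wrist": a=im[60:340,100:540]
    else: b=im[120:290,240:420]
cv2.imwrite("pics/m8.png",np.hstack([cv2.resize(a,(471,300)),cv2.resize(b,(318,300))])[:,:,::-1])
print("expect",cw([.03,.01,.027]))
tip=np.array(s["tool_pos"])+R.apply([0,0,.182])
W=[(tip+[0,0,.10],.3,10),(cw([-.02,.05,.32]),.3,0),(cw([.09,.05,.32]),.3,0),(cw([.09,.05,.2]),.3,0)]
sim(s["qpos"],W,.182)
plan([(a,b,c,n) for (a,b,c),n in zip(W,(5,4,4,4))])
E
```

```text
19.05 [ 0.46160489 -0.20228977  0.29071493] 0.0348763599815533 [ 0.33768169 -0.25246182 -0.50707946]
wrist [(array([320., 240.,  27.,  40.]), 0.87, array([ 0.62 , -0.133,  0.028]))]
side []
expect [ 0.62370489 -0.13258103  0.027     ]
[ 0.558 -0.162  0.242] 0.3 10 q [ 1.22  0.57 -1.35  1.8   0.59  1.08 -1.56] err 0.0
[ 0.564 -0.109  0.32 ] 0.3 0 q [ 1.02  0.53 -1.32  1.6   0.52  1.41 -1.62] err 0.0
[ 0.669 -0.077  0.32 ] 0.3 0 q [ 0.74  0.67 -1.2   1.37  0.62  1.51 -1.68] err 0.0
[ 0.669 -0.077  0.2  ] 0.3 0 q [ 0.74  0.75 -1.14  1.53  0.7   1.32 -1.75] err 0.0
t 19.25 q [ 1.44  0.75 -1.37  2.13  0.89  0.43 -1.58]
TCP [ 0.528 -0.171  0.421] nmin 2.4 5 rows of [0.0265, 0.0121, 0.0527] [-0.0096, 0.0262, -0.0064]
TCP [ 0.564 -0.109  0.502] nmin 1.7 4 rows of [0.018, 0.0311, 0.0404] [-0.0041, 0.0133, 0.0]
TCP [ 0.669 -0.077  0.502] nmin 1.8 4 rows of [0.0525, 0.0163, 0.0] [0.0, 0.0, 0.0]
TCP [ 0.669 -0.077  0.382] nmin 1.9 4 rows of [0.0, 0.0, -0.06] [0.0, 0.0, 0.0]
```

View pics/m8.png

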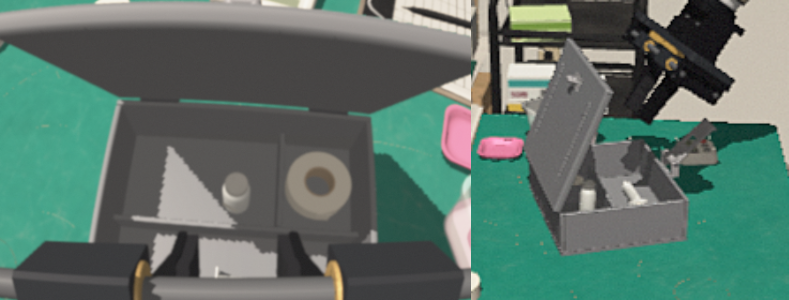

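The picture shows the vial standing upright in the left rear compartment at (236,190), the lid fully open, and the hasp leaning out at (690,150). Next I'll take the closed fingers over and behind the lid.

apply_moves(translation=[[0,0,0.06],[0,0,0.06],[0,0,0.06],[0.026,0.012,0.053],[0.026,0.012,0.053],[0.026,0.012,0.053],[0.026,0.012,0.053],[0.027,0.012,0.03]], angular=[[0,0,0],[0,0,0],[0,0,0],[-0.01,0.026,-0.006],[-0.01,0.026,-0.006],[-0.01,0.026,-0.006],[-0.009,0.026,-0.007],[-0.009,0.026,-0.007]], jaw=-1)

```text
t: 20.25
tool_pos: [0.5281, -0.1709, 0.5021]
tcp_rot: [-3.072, -0.464, -0.272]
contact_force: [-0.7, -1.3, -0.1]
width: 0.0001
finger_force: 0.0
```

```bash
python3 - <<'E'
from sim import *
from h import *
s=r.state();print(s["t"],s["tool_pos"])
W=[(cw([-.02,.05,.31]),.3,0),(cw([.10,.05,.31]),.3,0),(cw([.10,.05,.20]),.3,0)]
n=[4,4,4]
for th in (1.3,1.0,.7,.4,.15,0):
    u=np.array([-np.cos(th),0,np.sin(th)]);m=np.array([np.sin(th),0,np.cos(th)])
    W.append((cw(np.array([.085,.05,.061])+.145*u+.011*m+[.01*np.sin(th),0,0]),.3,0));n.append(4)
sim(s["qpos"],W,.182)
plan([(a,b,c,k) for (a,b,c),k in zip(W,n)])
E
```

```text
20.25 [ 0.52809701 -0.17092619  0.50208047]
[ 0.564 -0.109  0.31 ] 0.3 0 q [ 0.92  0.43 -1.1   1.62  0.39  1.33 -1.51] err 0.0
[ 0.679 -0.074  0.31 ] 0.3 0 q [ 0.65  0.61 -1.01  1.36  0.51  1.44 -1.61] err 0.0
[ 0.679 -0.074  0.2  ] 0.3 0 q [ 0.64  0.68 -0.96  1.51  0.58  1.26 -1.67] err 0.0
[ 0.647 -0.084  0.204] 0.3 0 q [ 0.71  0.64 -0.99  1.58  0.56  1.23 -1.65] err 0.0
[ 0.606 -0.096  0.189] 0.3 0 q [ 0.78  0.6  -1.01  1.69  0.54  1.16 -1.64] err 0.0
[ 0.571 -0.107  0.163] 0.3 0 q [ 0.84  0.58 -1.01  1.79  0.55  1.09 -1.64] err 0.0
[ 0.545 -0.115  0.128] 0.3 0 q [ 0.87  0.58 -1.    1.88  0.58  1.   -1.66] err 0.0
[ 0.53  -0.12   0.094] 0.3 0 q [ 0.86  0.6  -0.97  1.94  0.62  0.93 -1.69] err 0.0
[ 0.526 -0.121  0.072] 0.3 0 q [ 0.85  0.63 -0.94  1.96  0.65  0.89 -1.71] err 0.0
t 20.25 q [ 1.17  0.37 -1.17  1.69  0.31  1.15 -1.33]
TCP [ 0.564 -0.109  0.492] nmin 1.2 4 rows of [0.018, 0.0309, -0.005] [-0.0039, 0.0135, 0.0]
TCP [ 0.679 -0.074  0.492] nmin 1.9 4 rows of [0.0573, 0.0177, 0.0] [0.0, 0.0, 0.0]
TCP [ 0.679 -0.074  0.382] nmin 1.8 4 rows of [0.0, 0.0, -0.055] [0.0, 0.0, 0.0]
TCP [ 0.647 -0.084  0.386] nmin 0.5 4 rows of [-0.016, -0.005, 0.0018] [0.0, 0.0, 0.0]
TCP [ 0.606 -0.096  0.371] nmin 0.7 4 rows of [-0.0201, -0.0062, -0.0074] [0.0, 0.0, 0.0]
TCP [ 0.571 -0.107  0.345] nmin 0.7 4 rows of [-0.0175, -0.0054, -0.0131] [0.0, 0.0, 0.0]
TCP [ 0.545 -0.115  0.31 ] nmin 0.7 4 rows of [-0.0134, -0.0041, -0.0176] [0.0, 0.0, 0.0]
TCP [ 0.53  -0.12   0.276] nmin 0.6 4 rows of [-0.0071, -0.0022, -0.017] [0.0, 0.0, 0.0]
TCP [ 0.526 -0.121  0.254] nmin 0.4 4 rows of [-0.0023, -0.0007, -0.0108] [0.0, 0.0, 0.0]
```

apply_moves(translation=[[0.018,0.031,-0.005],[0.018,0.031,-0.005],[0.018,0.031,-0.005],[0.018,0.031,-0.005],[0.057,0.018,0],[0.057,0.018,0],[0.057,0.018,0],[0.058,0.017,0],[0,0,-0.055],[0,0,-0.055],[0,0,-0.055],[0,0,-0.055]], angular=[[-0.004,0.013,0],[-0.004,0.013,0],[-0.004,0.014,0],[-0.004,0.014,0],[0,0,0],[0,0,0],[0,0,0],[0,0,0],[0,0,0],[0,0,0],[0,0,0],[0,0,0]])

```text
t: 21.75
tool_pos: [0.678, -0.0735, 0.3789]
tcp_rot: [-3.105, -0.471, 0.0]
contact_force: [0.1, 0.6, 0.0]
width: 0.0004
finger_force: 0.0
```

apply_moves(translation=[[-0.016,-0.005,0.002],[-0.016,-0.005,0.002],[-0.016,-0.005,0.002],[-0.016,-0.005,0.002],[-0.02,-0.006,-0.007],[-0.02,-0.006,-0.007],[-0.02,-0.006,-0.008],[-0.02,-0.006,-0.008],[0,0,0]], angular=[[0,0,0],[0,0,0],[0,0,0],[0,0,0],[0,0,0],[0,0,0],[0,0,0],[0,0,0],[0,0,0]])

```text
t: 22.88
tool_pos: [0.6048, -0.0967, 0.3694]
tcp_rot: [-3.106, -0.469, 0.002]
contact_force: [-0.0, -0.1, -0.5]
width: 0.0006
finger_force: 0.2
```

```bash
python3 - <<'E'
from h import *
s=r.state();print(s["t"],s["tool_pos"],s["contact_force"])
print([(np.round(d["rect"]),round(d["confidence"],2)) for d in (r.camera("side"),r.spot_in("side","lid"))[1]])
E
```

```text
22.875 [ 0.60480442 -0.0967105   0.36943456] [-0.0014565  -0.11192524 -0.53307032]
[(array([302., 195.,  61.,  92.]), 0.73), (array([364., 200.,  32.,  20.]), 0.24)]
```

apply_moves(translation=[[-0.017,-0.005,-0.013],[-0.018,-0.005,-0.013],[-0.018,-0.006,-0.013],[-0.017,-0.006,-0.013],[-0.013,-0.004,-0.017],[-0.013,-0.004,-0.018],[-0.014,-0.004,-0.018],[-0.014,-0.004,-0.018],[0,0,0]], angular=[[0,0,0],[0,0,0],[0,0,0],[0,0,0],[0,0,0],[0,0,0],[0,0,0],[0,0,0],[0,0,0]])

```text
t: 24.1
tool_pos: [0.5425, -0.1156, 0.3072]
tcp_rot: [-3.105, -0.469, 0.005]
contact_force: [0.6, 0.2, 0.2]
width: 0.0003
finger_force: 0.0
```

apply_moves(translation=[[-0.007,-0.002,-0.017],[-0.007,-0.002,-0.017],[-0.007,-0.002,-0.017],[-0.007,-0.002,-0.017],[-0.002,-0.001,-0.011],[-0.002,-0.001,-0.011],[-0.002,-0.001,-0.01],[-0.002,0,-0.008],[0,0,0]], angular=[[0,0,0],[0,0,0],[0,0,0],[0,0,0],[0,0,0],[0,0,0],[0,0,0],[0,0,0],[0,0,0]])

```text
t: 25.22
tool_pos: [0.5259, -0.1207, 0.2546]
tcp_rot: [-3.106, -0.47, -0.002]
contact_force: [1.4, 1.6, 3.7]
width: 0.0002
finger_force: 1.8
```

apply_moves(translation=[[0,0,-0.003],[0,0,-0.003],[0,0,0]], angular=[[0,0,0],[0,0,0],[0,0,0]])

```text
t: 25.6
tool_pos: [0.5261, -0.1201, 0.2543]
tcp_rot: [3.104, 0.469, 0.0]
contact_force: [-6.0, 0.9, 25.7]
width: 0.0003
finger_force: 12.8
```

```bash
python3 - <<'E'
from sim import *
from h import *
s=r.state()
W=[(cw([-.06,.05,.2]),.3,0),(cw([-.175,0,.2]),.3,0),(cw([-.175,0,.103]),.3,0),(cw([-.108,0,.125]),.3,0)]
n=[4,5,4,6]
for th in (1.25,.95,.65,.35,.12,0):
    p=np.array([-.093,0,.073])+.058*np.array([np.cos(th),0,np.sin(th)])+.002*np.array([-np.sin(th),0,np.cos(th)])-[.01*np.sin(th),0,0]
    W.append((cw(p),.3,0));n.append(4)
sim(s["qpos"],W,.182)
plan([(a,b,c,k) for (a,b,c),k in zip(W,n)])
E
```

```text
[ 0.526 -0.121  0.2  ] 0.3 0 q [ 0.97  0.48 -1.09  1.84  0.47  1.11 -1.56] err 0.0
[ 0.431 -0.203  0.2  ] 0.3 0 q [ 1.3   0.37 -1.16  1.98  0.4   1.05 -1.31] err 0.0
[ 0.431 -0.203  0.103] 0.3 0 q [ 1.17  0.5  -1.03  2.08  0.57  0.87 -1.46] err 0.0
[ 0.495 -0.183  0.125] 0.3 0 q [ 1.04  0.54 -1.01  1.95  0.56  0.97 -1.51] err 0.0
[ 0.516 -0.176  0.129] 0.3 0 q [ 1.    0.56 -1.    1.91  0.57  0.99 -1.53] err 0.0
[ 0.532 -0.171  0.121] 0.3 0 q [ 0.96  0.59 -0.98  1.88  0.59  0.99 -1.56] err 0.0
[ 0.546 -0.167  0.11 ] 0.3 0 q [ 0.92  0.62 -0.96  1.86  0.61  0.99 -1.58] err 0.0
[ 0.557 -0.164  0.095] 0.3 0 q [ 0.89  0.65 -0.94  1.85  0.63  0.97 -1.6 ] err 0.0
[ 0.563 -0.162  0.082] 0.3 0 q [ 0.87  0.67 -0.93  1.85  0.65  0.96 -1.62] err 0.0
[ 0.565 -0.161  0.075] 0.3 0 q [ 0.86  0.68 -0.92  1.85  0.66  0.95 -1.63] err 0.0
t 25.6 q [ 0.85  0.63 -0.94  1.96  0.66  0.9  -1.71]
TCP [ 0.526 -0.121  0.382] nmin 2.0 4 rows of [-0.0001, -0.0004, 0.0638] [0.0002, 0.0, -0.0]
TCP [ 0.431 -0.203  0.382] nmin 2.0 5 rows of [-0.038, -0.0327, 0.0] [0.0, 0.0, 0.0]
TCP [ 0.431 -0.203  0.285] nmin 1.6 4 rows of [0.0, 0.0, -0.0485] [0.0, 0.0, 0.0]
TCP [ 0.495 -0.183  0.307] nmin 1.1 6 rows of [0.0213, 0.0066, 0.0073] [0.0, 0.0, 0.0]
TCP [ 0.516 -0.176  0.311] nmin 0.4 4 rows of [0.0105, 0.0032, 0.0018] [0.0, 0.0, 0.0]
TCP [ 0.532 -0.171  0.303] nmin 0.3 4 rows of [0.0082, 0.0025, -0.0037] [0.0, 0.0, 0.0]
TCP [ 0.546 -0.167  0.292] nmin 0.3 4 rows of [0.0071, 0.0022, -0.0058] [0.0, 0.0, 0.0]
TCP [ 0.557 -0.164  0.277] nmin 0.3 4 rows of [0.0055, 0.0017, -0.0075] [0.0, 0.0, 0.0]
TCP [ 0.563 -0.162  0.264] nmin 0.2 4 rows of [0.0028, 0.0009, -0.0064] [0.0, 0.0, 0.0]
TCP [ 0.565 -0.161  0.257] nmin 0.1 4 rows of [0.0009, 0.0003, -0.0035] [0.0, 0.0, 0.0]
```

apply_moves(translation=[[0,0,0.064],[0,0,0.064],[0,0,0.064],[0,0,0.064],[-0.038,-0.033,0],[-0.038,-0.033,0],[-0.038,-0.033,0],[-0.038,-0.033,0],[-0.038,-0.032,0],[0,0,0]], angular=[[0,0,0],[0,0,0],[0,0,0],[0,0,0],[0,0,0],[0,0,0],[0,0,0],[0,0,0],[0,0,0],[0,0,0]])

```text
t: 26.85
tool_pos: [0.429, -0.2043, 0.3785]
tcp_rot: [-3.106, -0.463, 0.004]
contact_force: [0.5, 0.9, -0.4]
width: 0.0002
finger_force: 0.0
```

```bash
python3 - <<'E'
from h import *
s=r.state();print(s["t"],s["tool_pos"])
a=r.camera("wrist");b=r.camera("side")[120:290,240:420]
cv2.imwrite("pics/m9.png",np.hstack([cv2.resize(a,(480,360)),cv2.resize(b,(318,360))])[:,:,::-1])
plan([(cw([-.175,0,.103]),.3,0,4)])
E
```

```text
26.85 [ 0.42897546 -0.20431604  0.3784509 ]
t 26.95 q [ 1.3   0.38 -1.16  1.98  0.4   1.04 -1.31]
TCP [ 0.431 -0.203  0.285] nmin 1.5 4 rows of [0.0001, -0.0, -0.0471] [-0.0001, 0.0, 0.0]
```

View pics/m9.png

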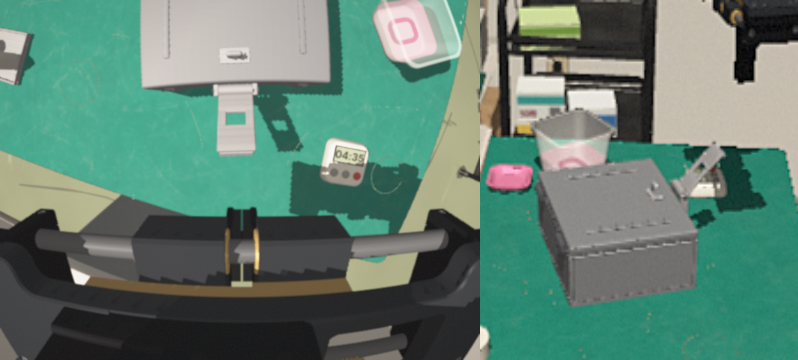

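The picture shows the lid shut, with the hasp leaning out in front (its end at about (237,152)) and the closed fingers beyond it. I'll swing the hasp back next.

apply_moves(translation=[[0,0,-0.047],[0,0,-0.047],[0,0,-0.047],[0,0,-0.047],[0.021,0.007,0.007],[0.021,0.007,0.007],[0.021,0.007,0.007],[0.021,0.006,0.007],[0.022,0.006,0.007],[0.022,0.007,0.008],[0,0,0]], angular=[[0,0,0],[0,0,0],[0,0,0],[0,0,0],[0,0,0],[0,0,0],[0,0,0],[0,0,0],[0,0,0],[0,0,0],[0,0,0]])

```text
t: 28.32
tool_pos: [0.496, -0.1822, 0.3076]
tcp_rot: [-3.105, -0.471, -0.005]
contact_force: [0.0, 0.5, 0.1]
width: 0.0002
finger_force: 0.0
```

apply_moves(translation=[[0.01,0.003,0.002],[0.01,0.003,0.002],[0.01,0.003,0.002],[0.011,0.003,0.002],[0.008,0.003,-0.004],[0.008,0.003,-0.004],[0.008,0.002,-0.004],[0.008,0.002,-0.003],[0,0,0]], angular=[[0,0,0],[0,0,0],[0,0,0],[0,0,0],[0,0,0],[0,0,0],[0,0,0],[0,0,0],[0,0,0]])

```text
t: 29.45
tool_pos: [0.5315, -0.1716, 0.3033]
tcp_rot: [-3.105, -0.47, -0.002]
contact_force: [-0.1, -0.0, 0.2]
width: 0.0003
finger_force: 0.0
```

apply_moves(translation=[[0.007,0.002,-0.006],[0.007,0.002,-0.006],[0.007,0.002,-0.006],[0.007,0.002,-0.006],[0.006,0.002,-0.007],[0.006,0.002,-0.007],[0.005,0.001,-0.008],[0.005,0.001,-0.008],[0,0,0]], angular=[[0,0,0],[0,0,0],[0,0,0],[0,0,0],[0,0,0],[0,0,0],[0,0,0],[0,0,0],[0,0,0]])

```text
t: 30.58
tool_pos: [0.5565, -0.1647, 0.2762]
tcp_rot: [-3.105, -0.47, -0.002]
contact_force: [-0.4, 0.0, 0.1]
width: 0.0005
finger_force: 0.0
```

apply_moves(translation=[[0.003,0.001,-0.006],[0.003,0.001,-0.006],[0.003,0.001,-0.006],[0.002,0.001,-0.006],[0.001,0,-0.004],[0.001,0,-0.003],[0,0,-0.003],[0,0,0]], angular=[[0,0,0],[0,0,0],[0,0,0],[0,0,0],[0,0,0],[0,0,0],[0,0,0],[0,0,0]])

```text
t: 31.58
tool_pos: [0.5629, -0.1626, 0.2597]
tcp_rot: [-3.105, -0.47, -0.002]
contact_force: [-0.1, 1.1, 2.0]
width: 0.0003
finger_force: 0.5
```

apply_moves(translation=[[0,0,-0.002],[0,0,-0.003],[0,0,0]], angular=[[0,0,0],[0,0,0],[0,0,0]])

```text
t: 31.95
tool_pos: [0.563, -0.1623, 0.2591]
tcp_rot: [3.106, 0.469, 0.001]
contact_force: [-4.7, 0.5, 15.5]
width: 0.0003
finger_force: 7.2
```

apply_moves(translation=[[0,0,0.05],[0,0,0.06],[0,0,0.06],[-0.05,-0.015,0.06],[-0.05,-0.015,0.03],[-0.05,-0.015,0],[0,0,0]], angular=[[0,0,0],[0,0,0],[0,0,0],[0,0,0],[0,0,0],[0,0,0],[0,0,0]])

```text
t: 32.83
tool_pos: [0.4865, -0.1861, 0.3869]
tcp_rot: [3.106, 0.466, -0.001]
contact_force: [-0.1, 0.3, 0.6]
width: 0.0005
finger_force: 0.0
```

```bash
python3 - <<'E'
from h import *
s=r.state();print(s["t"],s["tool_pos"])
a=r.camera("wrist")[0:240,130:490];b=r.camera("side")[150:260,270:380]
cv2.imwrite("pics/m10.png",np.hstack([cv2.resize(a,(435,360)),cv2.resize(b,(360,360),interpolation=cv2.INTER_CUBIC)])[:,:,::-1])
E
```

```text
32.825 [ 0.48653236 -0.18608654  0.38686944]
```

View pics/m10.png

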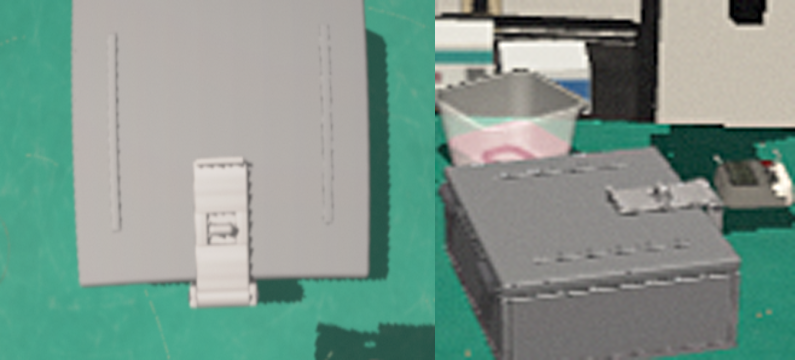

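The picture shows the hasp lying flat on the shut lid, with the loop through its slot at (222,230) and the gripper clear of everything. I'm handing the job in.

```bash
python3 -c "
from bench import r
print(r.job_done())"
```

```text
the job is handed in; nothing more can be done
None
```

The job is handed in: the vial stands upright in the left rear compartment, the lid is shut, and the hasp lies flat with the loop through its slot; I took 33 s and disturbed none of the bystanders as far as I saw, but the hand-in returned no verdict.

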